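Count out four bath balls on the tilting board

TASK

Count out four floating balls for the heating bath: push the T-handle fully home on the board's square drive shaft and load every orange ball from the tray into the board's channel, then with the handle tilt the board away so that balls roll into the four pockets, and tip it back so that every pocket is left with one ball and the excess rolls into the channel again. Leave the board leaning towards the channel, pull the handle off and stand it upright on its cork mat. Never handle a ball on the pocket side of the board, and do not knock the glassware and jar about.

Things in the scene. Friction and masses are not known exactly. Their poses are not given: they have to be found in the camera images.
- board (a joint): Tilt of the counting board about its own level y axis (75 mm above the table), rad: 0 level, positive leans it away (far, pocket edge down), negative back (near, channel edge down); -0.31 to 0.31. Geared to the shaft: tilt = half the shaft's angle; it stays where it is left. Balls leave the channel at about 0.18 rad or more; balls on the field roll back below about -0.06.
- board_mid (a point): Middle of the board (open aluminium-walled tray, 181 x 208 mm) on its tilt axis, level with its blue field; x points from channel to pockets, y along the channel, z up out of the board. Blue field: x = -20 to 35 mm. Pockets: x = 35 to 80. Pockets lie side by side along y; between them 4 mm webs stand 7 mm above the field and run out in ridges that part the balls. A ball rolls nearly straight: have one opposite each pocket.
- channel (a point): Middle of the grey channel along the board's near side, on its floor; axes as the board's. It is 69 mm (x) by 196 mm (y), centred at x = -54.5 mm of the board's frame. Its floor falls 0.12 rad to the near wall, 4 mm up and down from this point. The near wall's top is 16 mm above this point, the side walls' 34 mm.
- pocket1 (a point): Pocket 1 of 4: a black well 45 mm (x) by 44 mm (y), 14 mm deep below the blue field, at x = 57.5, y = -72 mm in the board's frame. The point is where the centre of a ball lying in the pocket is (20 mm above the well's floor).
- pocket2 (a point): Pocket 2 of 4: a black well 45 mm (x) by 44 mm (y), 14 mm deep below the blue field, at x = 57.5, y = -24 mm in the board's frame. The point is where the centre of a ball lying in the pocket is (20 mm above the well's floor).
- pocket3 (a point): Pocket 3 of 4: a black well 45 mm (x) by 44 mm (y), 14 mm deep below the blue field, at x = 57.5, y = 24 mm in the board's frame. The point is where the centre of a ball lying in the pocket is (20 mm above the well's floor).
- pocket4 (a point): Pocket 4 of 4: a black well 45 mm (x) by 44 mm (y), 14 mm deep below the blue field, at x = 57.5, y = 72 mm in the board's frame. The point is where the centre of a ball lying in the pocket is (20 mm above the well's floor).
- shaft (a joint): Angle of the upright steel drive shaft in rad, positive anticlockwise seen from above, range -0.6 to 0.6; board tilt = half of it. Stiff enough to stay put (about 0.25 N m to turn).
- shaft_tip (a point): Tip of the drive shaft: a 24 mm square steel post, its last 14 mm tapering to 16 mm, standing 42 mm above the flat top of a grey gearbox (62 mm square, top 70 mm above the table), 205 mm from the board's middle beyond its right-hand end. x and y are normal to the flats and turn with the shaft, z up.
- handle_grip (a point): Loose T-handle, about 0.28 kg, 85 mm tall, standing at the start: red bar 110 (x) by 20 (y) by 20 mm high on a 20 mm neck, on a black hub 38 mm square and a 64 mm square foot. The point is the bar's centre, 75 mm above the underside; z up. Fully home on the shaft, the foot rests on the gearbox and this point is 33 mm above the shaft tip.
- mat_top (a point): Centre of the top of a square cork mat, 110 mm wide and 4 mm thick, fixed to the table: the handle's parking place.
- tray_in (a point): Centre of the inner floor (4 mm above the table) of the white ball tray, 200 mm (x) by 306 mm (y) outside, rim 22 mm above the table, walls 4 mm; axes along its sides. Fixed.
- handle: The same T-handle: centre of its underside, axes as above. In the underside is a square bore 27 mm wide and 44 mm deep, sides along x and y; it fits the shaft in any of four positions.
- ball1_center (a point): Centre of bath ball 1: hard orange plastic ball, 40 mm in diameter, about 22 g, lying in the tray at the start; it rolls, with some drag. None from the start if it is absent (5 to 7 are there).
- ball2_center (a point): Centre of bath ball 2: hard orange plastic ball, 40 mm in diameter, about 22 g, lying in the tray at the start; it rolls, with some drag. None from the start if it is absent (5 to 7 are there).
- ball3_center (a point): Centre of bath ball 3: hard orange plastic ball, 40 mm in diameter, about 22 g, lying in the tray at the start; it rolls, with some drag. None from the start if it is absent (5 to 7 are there).
- ball4_center (a point): Centre of bath ball 4: hard orange plastic ball, 40 mm in diameter, about 22 g, lying in the tray at the start; it rolls, with some drag. None from the start if it is absent (5 to 7 are there).
- ball5_center (a point): Centre of bath ball 5: hard orange plastic ball, 40 mm in diameter, about 22 g, lying in the tray at the start; it rolls, with some drag. None from the start if it is absent (5 to 7 are there).
- ball6_center (a point): Centre of bath ball 6: hard orange plastic ball, 40 mm in diameter, about 22 g, lying in the tray at the start; it rolls, with some drag. None from the start if it is absent (5 to 7 are there).
- ball7_center (a point): Centre of bath ball 7: hard orange plastic ball, 40 mm in diameter, about 22 g, lying in the tray at the start; it rolls, with some drag. None from the start if it is absent (5 to 7 are there).
- beaker: glass beaker, 68 mm wide, 90 mm tall (bystander); centre of its underside.
- bottle: amber bottle, 64 mm wide, 150 mm tall (bystander); centre of its underside.
- jar: white jar, 72 mm wide, 80 mm tall (bystander); centre of its underside.

How it is judged:
By the outcome, as a careful person would: the job done as asked, in the order asked, and still so for the second after the job is handed in, with the robot touching nothing.
Of ball1, ball2, ball3, ball4, ball5, ball6, ball7 only 5 to 7 are there at a start; the rules pass over those that are not, and their reading is None.
At some moment in a run one of handle, ball1, ball2, ball3, ball4, ball5, ball6, ball7 may be knocked a few centimetres aside while the robot is not near it.
It also fails if it takes over 210 s, if anything falls off the work surface, if the arm or the gripper's body presses on something with over 40 N, if the wrist force passes 120 N, or if a joint passes its speed limit or range.

ROBOT

A 6-joint arm with a two-finger parallel gripper is mounted at the origin on the work surface. World frame = base frame: x ahead of the robot, y to its left, z up, the work surface at z = 0. Lengths are in m, angles in rad, forces in N, time in s.
With the tool pointing down it reaches from about 0.35 to 0.775 m from the base axis. Payload 5.5 kg.
Tool frame: the origin (TCP) lies midway between the tips of the shut fingers; the grasp point (between the pads) lies 19 mm behind it; z points along the fingers, y is the line along which they close (so a half turn about z gives the same grasp; the last joint's range is limited). The gripper opens to 85 mm and grips with 20 to 120 N. Pads are 22 mm wide; open, the fingers measure 114 mm over their backs; the gripper's body (76 mm by 85 mm) begins 54 mm behind the grasp point. The pads swing forward as they close: fully open they stand 13 mm farther back than shut.
Start: joints at [-1.394, 0.313, 0.046, 1.304, 0, 1.431], TCP at [0.179, -0.546, 0.231] pointing down, gripper open.
Joint ranges: [-2.76, 2.76], [-0.86, 1.69], [-1.03, 1.26], [-2.2, 2.34], [-1.47, 1.5], [-3.14, 3.14]. Speed limits (rad/s): [2.57, 2.57, 3.14, 3.14, 3.14, 3.14].

INTERFACE

Orientations are given as a unit quaternion [w, x, y, z].
In Python, from workcell import telemetry, imaging, env gives the robot as it stands. The module is installed in compiled form; this text tells all that it offers.
- The arm moves only by the tool step_arm, never from a script. Its argument "moves" is a list of rows, each a list of 3 entries, a list of its own where there are three numbers: the shift along the tool's x, y, z in mm, then the turn, a rotation vector about the tool's x, y, z in rad, then the finger opening in mm, from 0 to 85.4. A call has 1 to 8 rows; each row is the pose to reach, as a shift and turn from the pose commanded when the call began, along the tool's axes at that moment; what a row does not reach only later rows make up. A row lasts 1/12 s, in which the tool goes at most 41.7 mm and 7.16 degrees, less where a joint would pass 70% of its speed; a pose out of reach is approached as far as the arm can. A call with a gripper value outside its range is refused whole. The fingers move at their own pace and stop on an object; "grip_force" is the grip in N (left out, the last holds). Time passes only in rows, so rows that repeat a pose let the fingers close. It gives the time, the measured TCP pose, the force, the opening and the grip force at its end, in the units of the state.
- telemetry.get_state(): the state, without advancing time (a new reading comes with each control period).
- imaging.read_camera(name): name is "scene" or "top"; returns the picture (480x640x3 uint8, red, green, blue); there is no depth.
- imaging.camera_params(name): a dict with "camera_matrix" (3x3 intrinsics, pixels), "pose" (4x4, takes a point from camera to world coordinates). Camera axes: x right, y up, looking along -z (the intrinsics and any distortion apply to the point x, -y, -z); pixel columns grow to the right and rows downward; lengths in m; the calibration is good to about 2 mm. A picture is of the moment at which its call begins. camera_params takes no time and is no camera call.
- env.hand_in(): hands the job in; it is judged then, once.
The state is a dict: "clock": time; "joint_pos": joint angles; "qvel": joint speeds; "tau": joint torques, N m; "tcp_pos": TCP position; "orientation": TCP orientation; "wrist_force": force on the tool from outside, world axes, zero at the start; "ft_torque": the same for the moment, N m; "finger_gap": finger opening in m; "grip_force": force on a finger pad.
Only numpy, scipy, OpenCV 4.12 (cv2) and the standard library are available. Lean on these libraries where they do the work, as an engineer would, in place of code of your own. Each camera call takes 0.05 s, during which the arm holds its last target. There are 200 camera calls.

## Working session

There is one attempt and no reset: what is moved stays moved. The work goes in short steps, Python scripts to look and compute and a tool call to move; the robot and the scene stay as the last step left them, time stands still between calls to the robot, and variables do not carry over. Pictures are saved under pics/ and viewed, at most 14 in all, crops included, and the job is handed in when it is done.

Besides the shell and the picture viewer there is one more tool, called after "Emit:" in YAML: its name, and indented under it one key for each argument. step_arm: Moves the arm, as the interface text tells. Its arguments: {"type":"object","properties":{"moves":{"type":"array"},"grip_force":{"type":"number"}},"required":["moves"]}

```bash
mkdir -p pics
python3 - <<'E'
from workcell import telemetry, imaging, env
import cv2,numpy as np
for n in("scene","top"):
    im=imaging.read_camera(n); cv2.imwrite(f"pics/{n}0.png",im[:,:,::-1])
    p=imaging.camera_params(n); print(n,{k:np.round(v,4).tolist() if not isinstance(v,str) else v for k,v in p.items()})
print(telemetry.get_state())
E
```

```text
scene {'camera_matrix': [[565.4504, 0.0, 321.9535], [0.0, 565.4504, 232.3311], [0.0, 0.0, 1.0]], 'pose': [[-0.7963, -0.506, 0.3316, 0.9902], [0.6049, -0.6705, 0.4295, 0.497], [0.005, 0.5426, 0.84, 1.0696], [0.0, 0.0, 0.0, 1.0]]}
top {'camera_matrix': [[560.6878, 0.0, 316.4701], [0.0, 560.6878, 245.429], [0.0, 0.0, 1.0]], 'pose': [[0.0107, 0.9986, -0.0513, 0.5251], [-0.9999, 0.0108, 0.0003, 0.0121], [0.0009, 0.0513, 0.9987, 1.4427], [0.0, 0.0, 0.0, 1.0]]}
{'clock': 0.1, 'joint_pos': array([-1.39362933e+00,  3.13949460e-01,  4.51046651e-02,  1.30360483e+00,
        2.97775335e-05,  1.43118870e+00]), 'qvel': array([-0.00015066, -0.00232127,  0.00254916, -0.00040932, -0.00015012,
       -0.00055454]), 'tau': array([ 1.93985419e-03, -4.81723666e+01,  2.99244064e+01,  1.26783139e-02,
       -1.08545380e-04,  1.03042618e-05]), 'tcp_pos': array([ 0.17902956, -0.54594511,  0.23048924]), 'orientation': array([-8.26782901e-04,  9.87482594e-01,  1.57725845e-01, -6.37161167e-07]), 'wrist_force': array([-0.54633304, -0.69600664, -0.66580899]), 'ft_torque': array([ 0.02446028,  0.00648261, -0.01037575]), 'grip_force': 0.0, 'finger_gap': 0.08523738020972811}
```

View pics/scene0.png

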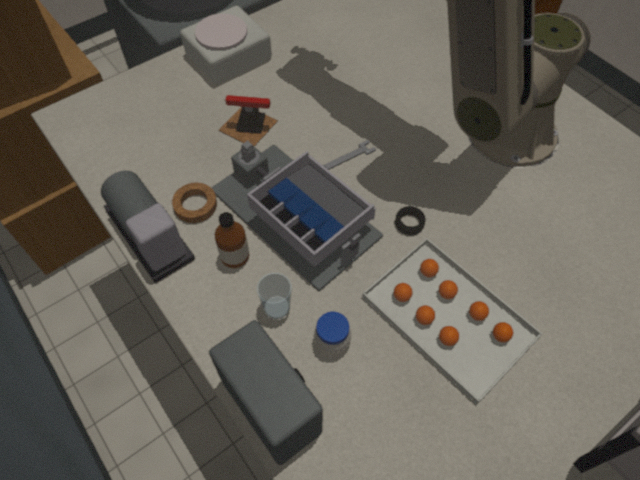

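View pics/top0.png

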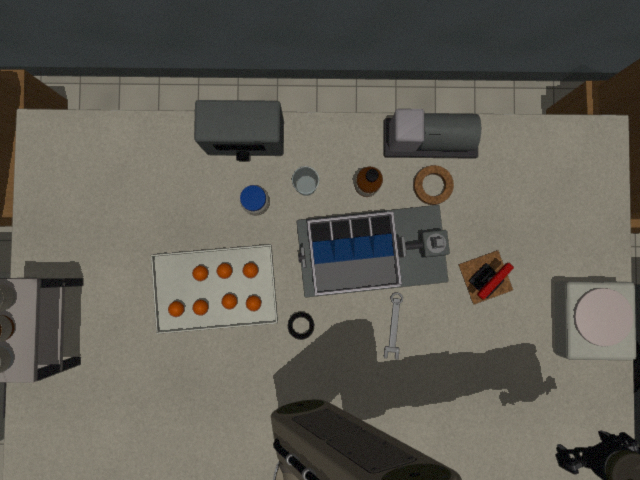

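Seven balls lie in the tray. The board is mid-scene with its pockets on the far side, and the handle stands on the cork mat at the right of the top view (about 490,278). I'll enlarge the board and handle area.

```bash
cat > h.py <<'E'
from workcell import telemetry, imaging, env
import cv2,numpy as np
from scipy.spatial.transform import Rotation as R
def ray(n,u,v):
    p=imaging.camera_params(n);K=np.array(p["camera_matrix"]);T=np.array(p["pose"])
    d=np.linalg.solve(K,[u,v,1]);return T[:3,3],T[:3,:3]@(d*[1,-1,-1])
def at(n,u,v,z):
    o,d=ray(n,u,v);return o+d*(z-o[2])/d[2]
def proj(n,P):
    p=imaging.camera_params(n);K=np.array(p["camera_matrix"]);T=np.array(p["pose"])
    c=T[:3,:3].T@(np.array(P)-T[:3,3]);q=K@(c*[1,-1,-1]);return q[:2]/q[2]
def tri(u1,v1,u2,v2):
    (a,b),(c,d)=ray("scene",u1,v1),ray("top",u2,v2)
    s=np.linalg.lstsq(np.c_[b,-d],c-a,rcond=None)[0];P,Q=a+b*s[0],c+d*s[1];return (P+Q)/2,np.linalg.norm(P-Q)
def pose():
    s=telemetry.get_state();return s,R.from_quat(np.roll(s["orientation"],-1))
def balls(n,im=None,z=0.024):
    im=imaging.read_camera(n) if im is None else im
    h=cv2.cvtColor(im,cv2.COLOR_RGB2HSV);m=cv2.inRange(h,(5,170,110),(17,255,255))
    k,_,st,c=cv2.connectedComponentsWithStats(m)
    return [(c[i].round(1),st[i,4],at(n,*c[i],z)[:2].round(4)) for i in range(1,k) if st[i,4]>40]
def crop(n,x0,y0,x1,y1,f,name,im=None):
    im=imaging.read_camera(n) if im is None else im
    cv2.imwrite("pics/"+name,cv2.resize(im[y0:y1,x0:x1,::-1],None,fx=f,fy=f,interpolation=cv2.INTER_CUBIC))
E
python3 - <<'E'
from h import *
im=imaging.read_camera("top")
for b in balls("top",im):print(*b)
im2=imaging.read_camera("scene")
for b in balls("scene",im2):print(*b)
crop("top",285,195,525,315,3.3,"t1.png",im)
crop("scene",205,85,395,285,3,"s1.png",im2)
E
```

```text
[223.7 271. ] 143 [0.5307 0.2455]
[249.5 270.5] 145 [0.5329 0.1801]
[199.3 273.4] 143 [0.5241 0.307 ]
[228.4 301.8] 137 [0.4534 0.232 ]
[252.8 303.6] 141 [0.4495 0.1705]
[175.  309.3] 139 [0.4332 0.3662]
[199.5 307.9] 140 [0.4374 0.3046]
[429.6 266.3] 175 [0.4471 0.1682]
[448.4 287.9] 190 [0.4513 0.2293]
[402.9 290.8] 187 [0.531  0.1775]
[479.4 309.3] 204 [0.4352 0.3024]
[425.5 313.6] 202 [0.5288 0.2435]
[503.4 330.5] 215 [0.4305 0.3636]
[449.4 334.4] 215 [0.5219 0.3049]
```

View pics/t1.png

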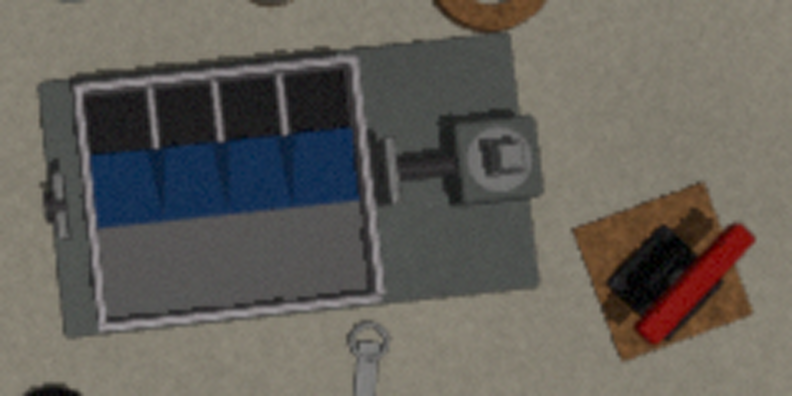

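View pics/s1.png

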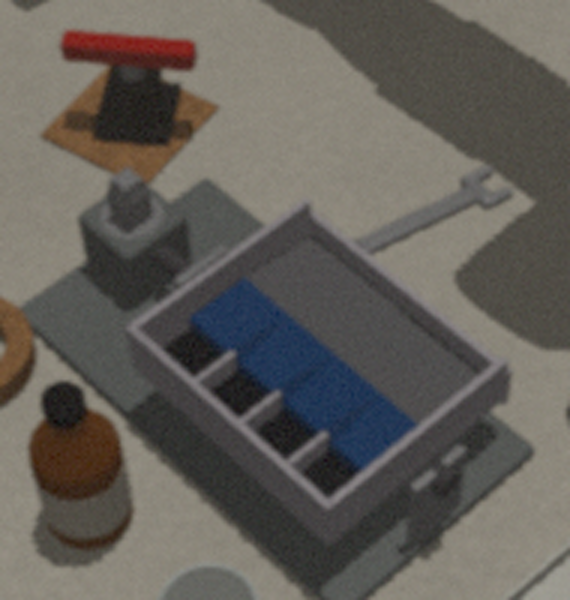

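Both cameras agree on the balls to about 3 mm. Next, finer crops of the shaft and handle in both views, combined into one picture and averaged over several frames.

Run:
```python
from h import *
def avg(n): return np.mean([imaging.read_camera(n).astype(float) for _ in range(6)],0).astype(np.uint8)
t,s=avg("top"),avg("scene"); np.save("t.npy",t);np.save("s.npy",s)
def g(im,x,y,w,h,f):
    c=cv2.resize(im[y:y+h,x:x+w,::-1],None,fx=f,fy=f,interpolation=cv2.INTER_CUBIC)
    c=cv2.convertScaleAbs(c,alpha=1.5)
    for k in range(0,w,10): cv2.putText(c,str(x+k),(k*f,8),0,.3,(0,255,255)); cv2.line(c,(k*f,9),(k*f,14),(0,255,255))
    for k in range(10,h,10): cv2.putText(c,str(y+k),(0,k*f+3),0,.3,(0,255,255)); cv2.line(c,(20,k*f),(26,k*f),(0,255,255))
    return c
a=np.hstack([g(t,415,228,40,30,10),g(s,220,130,40,30,10)]) 
b=np.hstack([g(t,455,245,66,50,6),g(s,215,90,66,50,6)]); 
out=np.zeros((600,800,3),np.uint8); out[:300]=a; out[300:,:792]=b
cv2.imwrite("pics/d.png",out)
```

```text
(no output)
```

View pics/d.png

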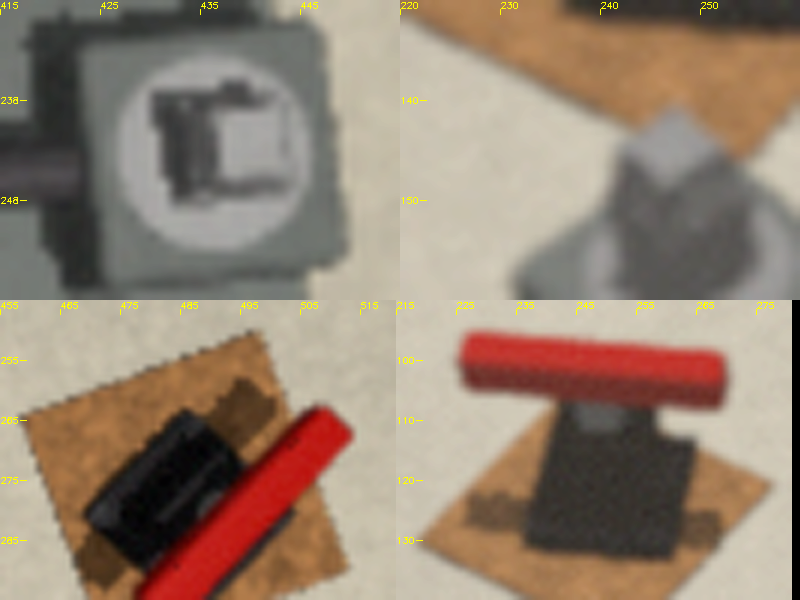

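Run:
```python
from h import *
from scipy.optimize import minimize
t,s=np.load("t.npy"),np.load("s.npy")
ms={}
for n,im in(("top",t),("scene",s)):
    h=cv2.cvtColor(im,cv2.COLOR_RGB2HSV);m=(cv2.inRange(h,(0,190,60),(4,255,255))|cv2.inRange(h,(174,190,60),(180,255,255)))
    k,l,st,c=cv2.connectedComponentsWithStats(m);i=1+np.argmax(st[1:,4]);ms[n]=(l==i).astype(np.float32);print(n,st[i],c[i])
def cost(p,Z=.079):
    x,y,a=p[:3];e=0;ca,sa=np.cos(a),np.sin(a)
    P=[[x+ca*i-sa*j,y+sa*i+ca*j,Z+k] for i in(-.055,.055) for j in(-.01,.01) for k in(-.01,.01)]
    for n in ms:
        q=np.array([proj(n,v) for v in P]);hu=cv2.convexHull(((q+.5)*4*16-8).astype(np.float32)).astype(np.int32)
        M=np.zeros((1920,2560),np.uint8);cv2.fillConvexPoly(M,hu,1,shift=4)
        M=cv2.resize(M.astype(np.float32),(640,480),interpolation=cv2.INTER_AREA);e+=np.abs(M-ms[n]).sum()
    return e
x0=tri(248,101.7,495.6,281.1);print("bar tri",x0)
r=min((minimize(cost,[*x0[0][:2],a],method="Nelder-Mead",options=dict(initial_simplex=[[x0[0][0],x0[0][1],a],[x0[0][0]+.01,x0[0][1],a],[x0[0][0],x0[0][1]+.01,a],[x0[0][0],x0[0][1],a+.15]],maxiter=90)) for a in(-.8,.8,-2.0+np.pi/2)),key=lambda r:r.fun)
print("bar fit",r.x,r.fun)
print("shaft tip tri",tri(247,144.7,440.3,242.4), "top@.112",at("top",440.3,242.4,.112),"scene@.112",at("scene",247,144.7,.112))
f=lambda a,b:(285+a/3.3,195+b/3.3)
g=lambda a,b:(415+a/10,228+b/10)
G=[at("top",*g(*p),.07)for p in((78,42),(322,22),(348,262),(107,290))];print("gearbox",np.round(G,4)[:,:2].tolist(),np.mean(G,0)[:2])
B=[at("top",*f(*p),z)for p,z in(((77,87),.105),((357,58),.105),((382,298),.105),((100,328),.105))];print("board corners",np.round(B,4)[:,:2].tolist(),np.mean(B,0)[:2])
for i in range(4):
    d=B[(i+1)%4]-B[i];print(np.linalg.norm(d).round(4),np.arctan2(d[1],d[0]).round(3))
Mt=[at("top",*p,.004)for p in((459.2,263.7),(498.3,250.3),(513,290),(474.4,304.1))];print("mat",np.mean(Mt,0),np.linalg.norm(Mt[0]-Mt[1]),np.linalg.norm(Mt[2]-Mt[1]))
T=[at("top",*p,.022)for p in((153,256),(271,245),(277,322),(158,332))];print("tray",np.round(T,3)[:,:2].tolist(),np.mean(T,0))
for n,p,z in(("jar",(254,197),.08),("beaker",(305,181),.045),("bottle",(370,177),.15)):print(n,at("top",*p,z)[:2])
```

```text
top [478 264  35  35 372] [495.06451613 280.81451613]
scene [228  96  41   8 117] [248.82051282  99.23931624]
bar tri (array([ 0.51269123, -0.42460203,  0.07658577]), np.float64(0.0012621443782850135))Traceback (most recent call last):
  File "<stdin>", line 17, in <module>
  File "<stdin>", line 17, in <genexpr>
    res = _minimize_neldermead(fun, x0, args, callback, bounds=bounds,
                               **options)
    fsim[j] = func(sim[j])
              ~~~~^^^^^^^^
    fx = function(np.copy(x), *(wrapper_args + args))
  File "<stdin>", line 12, in cost
  File "h.py", line 10, in proj
    p=imaging.camera_params(n);K=np.array(p["camera_matrix"]);T=np.array(p["pose"])
ValueError: time passes only in moves, steps and waits
```

```bash
sed -i 's/^def ray/import functools\n@functools.cache\ndef CP(n): return imaging.camera_params(n)\ndef ray/; s/p=imaging.camera_params(n)/p=CP(n)/' h.py
cat > fit.py <<'E'
from h import *
from scipy.optimize import minimize
def bar(t,s,x0,Z=.079,angles=(-.8,.8)):
    ms={}
    for n,im in(("top",t),("scene",s)):
        h=cv2.cvtColor(im,cv2.COLOR_RGB2HSV);m=(cv2.inRange(h,(0,150,35),(4,255,255))|cv2.inRange(h,(174,150,35),(180,255,255)))
        k,l,st,c=cv2.connectedComponentsWithStats(m);i=1+np.argmax(st[1:,4]);ms[n]=(l==i).astype(np.float32);print(n,st[i],c[i])
    def cost(p):
        x,y,a=p[:3];e=0;ca,sa=np.cos(a),np.sin(a)
        P=[[x+ca*i-sa*j,y+sa*i+ca*j,Z+k] for i in(-.055,.055) for j in(-.01,.01) for k in(-.01,.01)]
        for n in ms:
            q=np.array([proj(n,v) for v in P]);hu=cv2.convexHull(((q+.5)*4*16-8).astype(np.float32)).astype(np.int32)
            M=np.zeros((1920,2560),np.uint8);cv2.fillConvexPoly(M,hu,1,shift=4)
            e+=np.abs(cv2.resize(M.astype(np.float32),(640,480),interpolation=cv2.INTER_AREA)-ms[n]).sum()
        return e
    x,y=x0
    r=min((minimize(cost,[x,y,a],method="Nelder-Mead",options=dict(initial_simplex=[[x,y,a],[x+.01,y,a],[x,y+.01,a],[x,y,a+.15]],maxiter=80)) for a in angles),key=lambda r:r.fun)
    print("bar fit",r.x,r.fun);return r.x
E
python3 - <<'E'
from fit import *
bar(np.load("t.npy"),np.load("s.npy"),(.513,-.425))
print("shaft tip tri",tri(247,144.7,440.3,242.4), "top@.112",at("top",440.3,242.4,.112),"scene@.112",at("scene",247,144.7,.112))
f=lambda a,b:(285+a/3.3,195+b/3.3)
g=lambda a,b:(415+a/10,228+b/10)
G=[at("top",*g(*p),.07)for p in((78,42),(322,22),(348,262),(107,290))];print("gearbox",np.round(G,4)[:,:2].tolist(),np.mean(G,0)[:2])
B=[at("top",*f(*p),z)for p,z in(((77,87),.105),((357,58),.105),((382,298),.105),((100,328),.105))];print("board corners",np.round(B,4)[:,:2].tolist(),np.mean(B,0)[:2])
for i in range(4):
    d=B[(i+1)%4]-B[i];print(np.linalg.norm(d).round(4),np.arctan2(d[1],d[0]).round(3))
Mt=[at("top",*p,.004)for p in((459.2,263.7),(498.3,250.3),(513,290),(474.4,304.1))];print("mat",np.mean(Mt,0),np.linalg.norm(Mt[0]-Mt[1]),np.linalg.norm(Mt[2]-Mt[1]))
T=[at("top",*p,.022)for p in((153,256),(271,245),(277,322),(158,332))];print("tray",np.round(T,3)[:,:2].tolist(),np.mean(T,0))
for n,p,z in(("jar",(254,197),.08),("beaker",(305,181),.045),("bottle",(370,177),.15)):print(n,at("top",*p,z)[:2])
E
```

```text
top [478 263  35  36 413] [494.68765133 280.8377724 ]
scene [226  96  43  11 327] [247.4617737  100.88990826]
bar fit [ 0.5146903  -0.42271339 -0.77095622] 297.8125
shaft tip tri (array([ 0.60373476, -0.28321272,  0.10807786]), np.float64(0.0010876384337761464)) top@.112 [ 0.60392953 -0.28269538  0.112     ] scene@.112 [ 0.60493113 -0.27962256  0.112     ]
gearbox [[0.631, -0.249], [0.6366, -0.309], [0.5777, -0.3153], [0.5702, -0.2562]] [ 0.60388968 -0.28237033]
board corners [[0.6514, 0.0317], [0.6747, -0.1714], [0.501, -0.19], [0.4773, 0.0132]] [ 0.57610227 -0.07912179]
0.2044 -1.456
0.1747 -3.034
0.2046 1.687
0.1751 0.106
mat [ 0.52281531 -0.42427129  0.004     ] 0.10662782173903838 0.1078753773194412
tray [[0.567, 0.426], [0.598, 0.127], [0.404, 0.109], [0.376, 0.408]] [0.48614813 0.26739447 0.022     ]
jar [0.71207434 0.16558643]
beaker [0.75866741 0.04215256]
bottle [ 0.75212728 -0.11100926]
```

```bash
cat >> h.py <<'E'
def go(x,y,z,yaw,lab=""):
    s,r=pose();d=r.inv().apply(np.array([x,y,z])-s["tcp_pos"])*1000
    c,q=np.cos(yaw),np.sin(yaw);T=R.from_matrix([[c,q,0],[q,-c,0],[0,0,-1]])
    print(lab,d.round(1).tolist(),(r.inv()*T).as_rotvec().round(3).tolist())
E
python3 - <<'E'
from h import *
print(tri(247.46,100.89,494.69,280.84))
go(.514,-.423,.14,2.37)
E
```

```text
(array([ 0.51426911, -0.42128682,  0.0825252 ]), np.float64(0.0011147547614578455))
 [356.7, -13.0, 91.3] [0.0, 0.0, -2.053]
```

Emit:
step_arm:
  moves:
    - [[357,-13,60],[0,0,-2.053],85]
    - [[357,-13,60],[0,0,-2.053],85]
    - [[357,-13,60],[0,0,-2.053],85]
    - [[357,-13,60],[0,0,-2.053],85]
    - [[357,-13,60],[0,0,-2.053],85]
    - [[357,-13,60],[0,0,-2.053],85]
    - [[357,-13,60],[0,0,-2.053],85]
    - [[357,-13,60],[0,0,-2.053],85]

```text
clock: 1.47
tcp_pos: [0.4894, -0.4317, 0.1759]
orientation: [0.0, 0.789, 0.614, -0.0]
wrist_force: [-0.7, -0.8, 0.8]
finger_gap: 0.0849
grip_force: 0.0
```

Run:
```python
from h import *
print(telemetry.get_state()["tcp_pos"]);go(.514,-.423,.14,2.37)
```

```text
[ 0.48938457 -0.43173419  0.17587501]
 [14.5, 21.7, 35.9] [0.0, 0.0, -1.047]
```

Emit:
step_arm:
  moves:
    - [[14.5,21.5,36],[0,0,-1.047],85]
    - [[14.5,21.5,36],[0,0,-1.047],85]
    - [[14.5,21.5,36],[0,0,-1.047],85]
    - [[14.5,21.5,36],[0,0,-1.047],85]
    - [[14.5,21.5,36],[0,0,-1.047],85]
    - [[14.5,21.5,36],[0,0,-1.047],85]
    - [[14.5,21.5,36],[0,0,-1.047],85]
    - [[14.5,21.5,36],[0,0,-1.047],85]

```text
clock: 2.13
tcp_pos: [0.5121, -0.424, 0.14]
orientation: [-0.0, 0.398, 0.917, 0.0]
wrist_force: [-0.3, 0.4, 0.6]
finger_gap: 0.0849
grip_force: 0.0
```

Run:
```python
from h import *
print(telemetry.get_state()["tcp_pos"]);go(.514,-.423,.06,2.37)
```

```text
[ 0.51207885 -0.42404027  0.13995139]
 [-0.6, 2.1, 80.0] [-0.0, -0.0, -0.047]
```

Emit:
step_arm:
  moves:
    - [[0,2,40],[0,0,-0.047],70]
    - [[0,2,78],[0,0,-0.047],60]
    - [[0,2,78],[0,0,-0.047],60]
    - [[0,2,78],[0,0,-0.047],5]
    - [[0,2,78],[0,0,-0.047],5]
    - [[0,2,78],[0,0,-0.047],5]
    - [[0,2,78],[0,0,-0.047],5]
    - [[0,2,78],[0,0,-0.047],5]
  grip_force: 60

```text
clock: 2.8
tcp_pos: [0.5151, -0.4242, 0.0651]
orientation: [0.002, 0.379, 0.925, -0.001]
wrist_force: [1.0, 1.2, 5.6]
finger_gap: 0.0188
grip_force: 61.3
```

Run:
```python
from h import *
s,r=pose();print(s["tcp_pos"],s["finger_gap"],s["grip_force"],s["wrist_force"],r.as_matrix()[:2,0])
```

```text
[ 0.51507407 -0.42417253  0.06508171] 0.018834971239204086 61.329594329581596 [1.03036693 1.22240692 5.63799985] [-0.71246446  0.70168843]
```

Emit:
step_arm:
  moves:
    - [[0,0,-40],[0,0,0],5]
    - [[0,0,-80],[0,0,0],5]
    - [[0,0,-120],[0,0,0],5]
    - [[0,0,-146],[0,0,0],5]
    - [[0,0,-146],[0,0,0],5]
  grip_force: 90

```text
clock: 3.22
tcp_pos: [0.5157, -0.4252, 0.2166]
orientation: [0.006, 0.379, 0.925, -0.003]
wrist_force: [0.5, -0.9, -1.6]
finger_gap: 0.0186
grip_force: 88.9
```

Run:
```python
from h import *
print(telemetry.get_state()["tcp_pos"],telemetry.get_state()["wrist_force"]);go(.604,-.2825,.205,1.68)
```

```text
[ 0.51570848 -0.42515545  0.21663102] [ 0.53750605 -0.94080216 -1.56686762]
 [37.4, 163.6, 11.1] [0.004, 0.012, 0.684]
```

Emit:
step_arm:
  moves:
    - [[37.5,163.5,11],[0.004,0.012,0.684],5]
    - [[37.5,163.5,11],[0.004,0.012,0.684],5]
    - [[37.5,163.5,11],[0.004,0.012,0.684],5]
    - [[37.5,163.5,11],[0.004,0.012,0.684],5]
    - [[37.5,163.5,11],[0.004,0.012,0.684],5]
    - [[37.5,163.5,11],[0.004,0.012,0.684],5]
    - [[37.5,163.5,11],[0.004,0.012,0.684],5]
    - [[37.5,163.5,11],[0.004,0.012,0.684],5]

```text
clock: 3.88
tcp_pos: [0.6012, -0.2796, 0.1963]
orientation: [-0.007, 0.667, 0.745, 0.0]
wrist_force: [0.0, -0.7, -2.2]
finger_gap: 0.0187
grip_force: 89.1
```

Run:
```python
from h import *
s,r=pose();print(s["tcp_pos"],s["wrist_force"],s["ft_torque"],r.as_rotvec());go(.604,-.2825,.205,1.68)
t,sc=imaging.read_camera("top"),imaging.read_camera("scene")
a=cv2.resize(t[200:320,380:500,::-1],(400,400),interpolation=cv2.INTER_CUBIC);b=cv2.resize(sc[70:190,195:315,::-1],(400,400),interpolation=cv2.INTER_CUBIC)
cv2.imwrite("pics/hover.png",np.hstack([a,b]))
```

```text
[ 0.60118541 -0.27956681  0.1962653 ] [ 0.02865487 -0.74810811 -2.24920898] [-0.04246932 -0.01602534  0.02454771] [-2.08512346e+00 -2.33167046e+00 -5.34699600e-04]
 [-3.1, 2.4, -8.8] [-0.009, -0.01, 0.002]
```

View pics/hover.png

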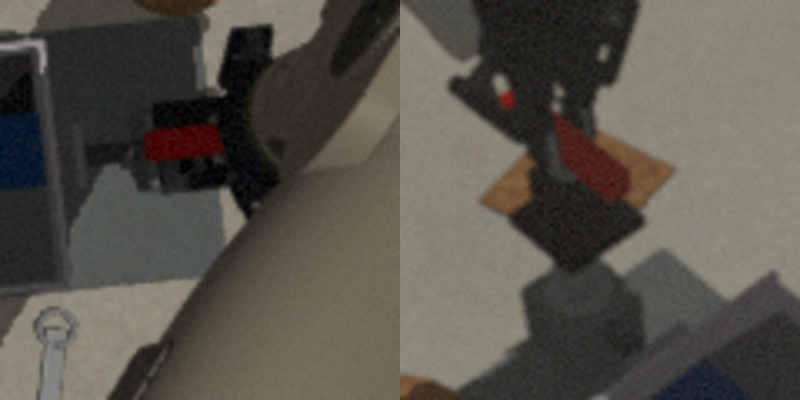

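Run:
```python
from h import *
s,r=pose();x=r.as_matrix()[:,0];yaw=np.arctan2(x[1],x[0]);print("yaw",yaw,s["tcp_pos"])
u=np.array([np.cos(yaw),np.sin(yaw),0])
for e in((422.7,241.0),(423.3,248.0)):print("top end corner",at("top",*e,.22))
print("bar centre top:",(at("top",422.7,241.,.22)+at("top",423.3,248.,.22))/2-.055*u)
f=lambda a,b:(195+(a-400)/3.333,70+b/3.333)
c=s["tcp_pos"]*[1,1,0]
v=np.array([-u[1],u[0],0])
for z in(.135,.143):
  for i,j in((-1,-1),(-1,1),(1,1),(1,-1)):
    q=proj("scene",c+[0,0,z]+.032*(i*u+j*v));print(z,i,j,((q-[195,70])*3.333+[400,0]).round(0))
q=proj("scene",c+[0,0,.196+.019-.01]+.055*u+0*v);print("bar end bottom mid",((q-[195,70])*3.333+[400,0]).round(0))
q=proj("scene",c+[0,0,.196+.019+.01]+.055*u+0*v);print("bar end top mid",((q-[195,70])*3.333+[400,0]).round(0))
```

```text
yaw 1.6806474244799208 [ 0.60099839 -0.28035179  0.19665297]
top end corner [ 0.60018518 -0.22031314  0.22      ]
top end corner [ 0.58488742 -0.22163864  0.22      ]
bar centre top: [ 0.59856597 -0.27564437  0.22      ]
0.135 -1 -1 [506. 221.]
0.135 -1 1 [581. 172.]
0.135 1 1 [642. 224.]
0.135 1 -1 [567. 274.]
0.143 -1 -1 [504. 212.]
0.143 -1 1 [579. 164.]
0.143 1 1 [641. 215.]
0.143 1 -1 [566. 266.]
bar end bottom mid [619. 193.]
bar end top mid [616. 170.]
```

Emit:
step_arm:
  moves:
    - [[-4,6,0],[-0.009,-0.01,0],5]
    - [[-4,6,0],[-0.009,-0.01,0],5]
    - [[-4,6,0],[-0.009,-0.01,0],5]
    - [[-4,6,0],[-0.009,-0.01,0],5]
    - [[-4,6,0],[-0.009,-0.01,0],5]
    - [[-4,6,0],[-0.009,-0.01,0],5]

```text
clock: 4.48
tcp_pos: [0.6078, -0.2834, 0.197]
orientation: [0.001, 0.668, 0.745, 0.0]
wrist_force: [-0.6, -0.3, -3.7]
finger_gap: 0.0181
grip_force: 89.0
```

Run:
```python
from h import *
s,r=pose();print(s["tcp_pos"],s["wrist_force"],r.as_matrix()[:,2]);go(.607,-.284,.17,1.68)
```

```text
[ 0.60778578 -0.2833534   0.19701606] [-0.56276873 -0.31701246 -3.6623466 ] [ 1.31898836e-03 -1.01121356e-04 -9.99999125e-01]
 [-0.6, -0.9, 27.0] [0.001, 0.0, -0.0]
```

Emit:
step_arm:
  moves:
    - [[-0.5,-1,10],[0,0,0],5]
    - [[-0.5,-1,20],[0,0,0],5]
    - [[-0.5,-1,28],[0,0,0],5]
    - [[-0.5,-1,34],[0,0,0],5]
    - [[-0.5,-1,34],[0,0,0],5]

```text
clock: 4.9
tcp_pos: [0.6058, -0.2831, 0.1603]
orientation: [-0.001, 0.668, 0.745, 0.0]
wrist_force: [-0.2, 0.2, -2.8]
finger_gap: 0.0182
grip_force: 89.0
```

Emit:
step_arm:
  moves:
    - [[0,0,5],[0,0,0],5]
    - [[0,0,10],[0,0,0],5]
    - [[0,0,15],[0,0,0],5]
    - [[0,0,20],[0,0,0],5]
    - [[0,0,20],[0,0,0],5]

```text
clock: 5.32
tcp_pos: [0.6064, -0.2837, 0.1416]
orientation: [-0.0, 0.668, 0.745, 0.0]
wrist_force: [-2.6, 0.2, -4.6]
finger_gap: 0.0184
grip_force: 89.0
```

Emit:
step_arm:
  moves:
    - [[0,-1,4],[0,0,0],5]
    - [[0,-1,8],[0,0,0],5]
    - [[0,-1,12],[0,0,0],5]
    - [[0,-1,14],[0,0,0],5]
    - [[0,-1,14],[0,0,0],5]

```text
clock: 5.73
tcp_pos: [0.6066, -0.2839, 0.1311]
orientation: [0.002, 0.667, 0.745, 0.001]
wrist_force: [-4.4, 2.3, 8.2]
finger_gap: 0.0184
grip_force: 90.6
```

Emit:
step_arm:
  moves:
    - [[0,0,3],[0,0,0],5]
    - [[0,0,6],[0,0,0],5]
    - [[0,0,6],[0,0,0],5]

```text
clock: 5.98
tcp_pos: [0.6068, -0.2839, 0.131]
orientation: [0.004, 0.667, 0.745, 0.001]
wrist_force: [-12.8, 7.5, 34.9]
finger_gap: 0.0183
grip_force: 94.3
```

Emit:
step_arm:
  moves:
    - [[0,0,-6],[0,0,0],5]
    - [[0,0,-6],[0,0,0.07],5]
    - [[0,0,-6],[0,0,0.14],5]
    - [[0,0,-6],[0,0,0.2],5]
    - [[0,0,-6],[0,0,0.22],5]
    - [[0,0,-6],[0,0,0.22],5]

```text
clock: 6.48
tcp_pos: [0.6052, -0.2838, 0.1311]
orientation: [0.001, 0.745, 0.667, -0.0]
wrist_force: [-7.5, 2.1, 11.1]
finger_gap: 0.0183
grip_force: 91.2
```

Run:
```python
from h import *
s,r=pose();x=r.as_matrix()[:,0];print(np.arctan2(x[1],x[0]),s["ft_torque"],s["wrist_force"])
```

```text
1.459494070267179 [0.48249616 2.16628721 0.27272633] [-7.46592166  2.08834337 11.08310535]
```

Emit:
step_arm:
  moves:
    - [[0,0,0],[0,0,0],50]
    - [[0,0,0],[0,0,0],60]
    - [[0,0,0],[0,0,0],60]
    - [[0,0,-40],[0,0,0],60]
    - [[0,0,-80],[0,0,0],60]
    - [[0,0,-120],[0,0,0],60]
    - [[0,0,-120],[0,0,0],60]

```text
clock: 7.07
tcp_pos: [0.6093, -0.2857, 0.2587]
orientation: [0.008, 0.745, 0.667, 0.003]
wrist_force: [0.4, -0.2, 2.0]
finger_gap: 0.0602
grip_force: 0.0
```

Run:
```python
from h import *
t,sc=imaging.read_camera("top"),imaging.read_camera("scene")
for b in balls("top",t):print(*b)
for b in balls("scene",sc):print(*b)
a=cv2.resize(t[195:315,285:465,::-1],(600,400),interpolation=cv2.INTER_CUBIC);b=cv2.resize(sc[85:285,215:405,::-1],None,fx=2,fy=2,interpolation=cv2.INTER_CUBIC)[:400,:]
cv2.imwrite("pics/home.png",cv2.resize(np.hstack([a,b]),None,fx=.8,fy=.8))
```

```text
[223.7 270.8] 153 [0.5314 0.2453]
[249.6 270.2] 152 [0.5335 0.1799]
[199.4 273.2] 152 [0.5246 0.3067]
[228.6 301.4] 150 [0.4544 0.2316]
[252.9 303.3] 149 [0.4504 0.1702]
[199.7 307.6] 154 [0.4382 0.3042]
[175.3 309.2] 148 [0.4335 0.3655]
[429.6 266.2] 174 [0.447  0.1681]
[448.4 287.9] 187 [0.4512 0.2294]
[402.9 290.7] 186 [0.5309 0.1773]
[479.3 309.3] 203 [0.4353 0.3024]
[425.5 313.6] 204 [0.5289 0.2435]
[503.4 330.5] 214 [0.4305 0.3637]
[449.4 334.4] 215 [0.5219 0.3049]
```

View pics/home.png

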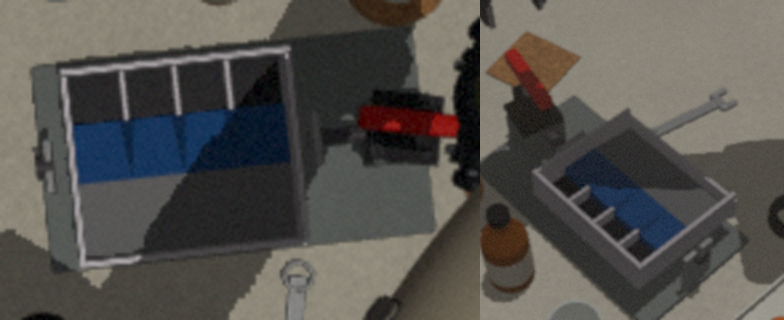

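```bash
cat >> h.py <<'E'
YB=.11;XB=np.array([np.cos(YB),np.sin(YB)]);VB=np.array([-np.sin(YB),np.cos(YB)])
E
python3 - <<'E'
from h import *
f=lambda a,b:(285+a/3.3,195+b/3.3)
M=np.array([.5815,-.0787])
for n,p,z in(("chanL",(97,229),.075),("chanR",(362,201),.075),("pockL",(91,153),.075),("pockR",(355,128),.075),("web48",(154,116),.082),("web0",(217,110),.082),("web-48",(282,103),.082),("farL",(77,87),.105),("farR",(355,58),.105),("wallL",(90,208),.105),("wallR",(370,180),.105)):
    q=at("top",*f(*p),z)[:2]-M;print(n,(q@XB*1000).round(1),(q@VB*1000).round(1))
g=lambda a,b:(205+a/3,85+b/3)
for n,p,z in(("chanR",(243,281),.075),("chanL",(415,418),.075),("web-48",(217,368),.082),("web0",(264,408),.082),("web48",(310,446),.082)):
    q=at("scene",*g(*p),z)[:2]-M;print("S",n,(q@XB*1000).round(1),(q@VB*1000).round(1))
# ball list in board dirs
for x,y in((.449,.169),(.4527,.2305),(.437,.303),(.432,.3645),(.532,.1787),(.530,.2444),(.523,.3058)):
    q=np.array([x,y]);d=q-M;print(q,(d@XB*1000).round(1),(d@VB*1000).round(1))
s,r=pose();d=s["tcp_pos"][:2]-M;print("tcp",d@XB*1000,d@VB*1000,s["tcp_pos"])
go(*s["tcp_pos"][:2],.25,1.68)
E
```

```text
chanL -21.8 97.9
chanR -20.6 -99.2
pockL 34.6 96.7
pockR 33.7 -99.8
web48 56.8 47.8
web0 56.6 1.1
web-48 57.0 -47.1
farL 81.6 102.1
farR 82.6 -100.9
wallL -6.7 101.4
wallR -6.6 -102.3
S chanR -16.4 -93.3
S chanL -23.3 81.4
S web-48 52.7 -42.8
S web0 51.4 5.8
S web48 49.4 51.2
[0.449 0.169] -104.5 260.7
[0.4527 0.2305] -94.1 321.5
[0.437 0.303] -101.7 395.3
[0.432  0.3645] -99.9 456.9
[0.532  0.1787] -20.9 261.3
[0.53   0.2444] -15.7 326.8
[0.523  0.3058] -15.9 388.6
tcp 3.4151360713589516 -207.7235877404361 [ 0.60769804 -0.28479322  0.25175128]
 [0.0, -0.0, 1.8] [0.007, 0.003, -0.22]
```

```bash
cat >> h.py <<'E'
M=np.array([.5815,-.0787])
def gb(U,V,z,lab="",yaw=1.68):
    p=M+(U*XB+V*VB)/1000;go(p[0],p[1],z,yaw,lab)
E
python3 - <<'E'
from h import *
gb(-104.5,260.7,.10)
E
```

```text
[433.8, -209.0, 149.2] [0.007, 0.003, -0.22]
```

Emit:
step_arm:
  moves:
    - [[434,-209,60],[0.007,0.003,-0.22],56]
    - [[434,-209,60],[0.007,0.003,-0.22],56]
    - [[434,-209,60],[0.007,0.003,-0.22],56]
    - [[434,-209,60],[0.007,0.003,-0.22],56]
    - [[434,-209,60],[0.007,0.003,-0.22],56]
    - [[434,-209,60],[0.007,0.003,-0.22],56]
    - [[434,-209,60],[0.007,0.003,-0.22],56]
    - [[434,-209,60],[0.007,0.003,-0.22],56]

```text
clock: 7.83
tcp_pos: [0.4945, 0.0299, 0.2056]
orientation: [-0.004, 0.668, 0.744, -0.001]
wrist_force: [0.6, 1.3, 1.2]
finger_gap: 0.0561
grip_force: 0.0
```

Run:
```python
from h import *
gb(-104.5,260.7,.08)
```

```text
[142.6, -29.3, 126.4] [-0.007, -0.004, -0.001]
```

Emit:
step_arm:
  moves:
    - [[142,-29,100],[-0.007,-0.004,0],56]
    - [[142,-29,100],[-0.007,-0.004,0],56]
    - [[142,-29,100],[-0.007,-0.004,0],56]
    - [[142,-29,100],[-0.007,-0.004,0],56]
    - [[142,-29,100],[-0.007,-0.004,0],56]
    - [[142,-29,100],[-0.007,-0.004,0],56]
    - [[142,-29,100],[-0.007,-0.004,0],56]
    - [[142,-29,100],[-0.007,-0.004,0],56]

```text
clock: 8.5
tcp_pos: [0.4525, 0.1657, 0.1087]
orientation: [0.001, 0.668, 0.744, 0.001]
wrist_force: [0.6, -0.9, -0.5]
finger_gap: 0.0559
grip_force: 0.0
```

Run:
```python
from h import *
gb(-104.5,260.7,.01)
```

```text
[3.7, -3.4, 98.6] [0.003, 0.001, -0.001]
```

Emit:
step_arm:
  moves:
    - [[3,-3,40],[0.003,0.001,0],56]
    - [[3,-3,80],[0.003,0.001,0],56]
    - [[3,-3,98],[0.003,0.001,0],56]
    - [[3,-3,98],[0.003,0.001,0],56]
    - [[3,-3,98],[0.003,0.001,0],30]
    - [[3,-3,98],[0.003,0.001,0],30]
    - [[3,-3,98],[0.003,0.001,0],30]
    - [[3,-3,98],[0.003,0.001,0],30]
  grip_force: 30

```text
clock: 9.17
tcp_pos: [0.4503, 0.1691, 0.0121]
orientation: [0.001, 0.668, 0.744, 0.001]
wrist_force: [0.9, 0.3, 0.2]
finger_gap: 0.0382
grip_force: 30.1
```

Run:
```python
from h import *
print(pose()[0]["tcp_pos"]);gb(-104.5,260.7,.01);gb(-49,72,.14,"over");gb(-49,72,.076,"rel")
```

```text
[0.45027588 0.16907239 0.01206661]
 [0.0, -1.3, 2.1] [0.002, -0.001, -0.001]
over [-188.5, 54.8, -127.9] [0.002, -0.001, -0.001]
rel [-188.5, 54.7, -63.9] [0.002, -0.001, -0.001]
```

Emit:
step_arm:
  moves:
    - [[0,0,-40],[0,0,0],30]
    - [[0,0,-80],[0,0,0],30]
    - [[0,5,-120],[0,0,0],30]
    - [[-40,15,-128],[0,0,0],30]
    - [[-80,30,-128],[0,0,0],30]
    - [[-120,45,-128],[0,0,0],30]
    - [[-160,55,-128],[0,0,0],30]
    - [[-188.5,55,-128],[0,0,0],30]

```text
clock: 9.83
tcp_pos: [0.5268, -0.0154, 0.1399]
orientation: [0.002, 0.668, 0.744, 0.001]
wrist_force: [0.7, -0.3, -0.4]
finger_gap: 0.038
grip_force: 30.4
```

Emit:
step_arm:
  moves:
    - [[0,0,0],[0,0,0],30]
    - [[0,0,0],[0,0,0],30]
    - [[0,0,0],[0,0,0],30]

```text
clock: 10.08
tcp_pos: [0.5236, -0.0122, 0.1387]
orientation: [-0.0, 0.668, 0.744, -0.0]
wrist_force: [0.5, 0.2, -0.4]
finger_gap: 0.0382
grip_force: 30.4
```

Run:
```python
from h import *
print(pose()[0]["tcp_pos"]);gb(-49,72,.078,"rel")
```

```text
[ 0.52355183 -0.01220567  0.13870421]
rel [-0.5, 1.3, 60.7] [-0.001, -0.001, -0.001]
```

Emit:
step_arm:
  moves:
    - [[0,1,35],[0,0,0],30]
    - [[0,1,56],[0,0,0],30]
    - [[0,1,61],[0,0,0],30]
    - [[0,1,61],[0,0,0],30]
    - [[0,1,61],[0,0,0],47]
    - [[0,1,61],[0,0,0],47]
    - [[0,1,30],[0,0,0],47]
    - [[0,1,0],[0,0,0],47]

```text
clock: 10.75
tcp_pos: [0.5236, -0.0117, 0.1385]
orientation: [-0.002, 0.667, 0.745, -0.001]
wrist_force: [1.3, -0.6, -1.3]
finger_gap: 0.0475
grip_force: 0.0
```

Run:
```python
from h import *
print(pose()[0]["tcp_pos"])
t,sc=imaging.read_camera("top"),imaging.read_camera("scene")
for n,im in(("top",t),("scene",sc)):
    for b in balls(n,im,.085):
        d=b[2]-M;print(n,b[0],b[1],(d@XB*1000).round(1),(d@VB*1000).round(1))
gb(-94,321.5,.11)
cv2.imwrite("pics/b1.png",np.vstack([cv2.resize(sc[:,:,::-1],(640,480))]))
```

```text
[ 0.52360636 -0.01170512  0.13845341]
top [223.5 271.1] 138 -16.3 318.1
top [249.6 270.5] 142 -21.2 255.2
top [199.1 273.5] 136 -16.3 377.5
top [228.4 301.9] 136 -91.3 313.1
top [174.9 309.5] 134 -96.7 443.1
top [199.4 307.9] 138 -98.8 384.2
scene [448.2 288.1] 193 -62.2 332.6
scene [402.9 290.9] 189 6.8 275.9
scene [479.3 309.3] 208 -70.0 402.6
scene [425.5 313.7] 206 11.7 337.9
scene [503.4 330.7] 221 -67.8 460.6
scene [449.2 334.5] 221 11.5 395.9
 [250.1, -49.1, 33.0] [0.009, 0.002, 0.0]
```

View pics/b1.png

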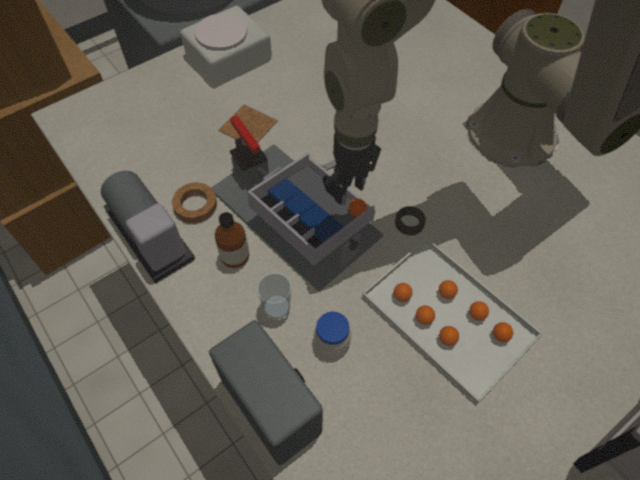

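Emit:
step_arm:
  moves:
    - [[40,-5,0],[0.009,0.002,0],56]
    - [[80,-15,0],[0.009,0.002,0],56]
    - [[120,-25,0],[0.009,0.002,0],56]
    - [[160,-35,10],[0.009,0.002,0],56]
    - [[200,-45,20],[0.009,0.002,0],56]
    - [[240,-49,33],[0.009,0.002,0],56]
    - [[250,-49,33],[0.009,0.002,0],56]
    - [[250,-49,33],[0.009,0.002,0],56]

```text
clock: 11.52
tcp_pos: [0.4476, 0.2337, 0.1051]
orientation: [-0.005, 0.666, 0.746, -0.003]
wrist_force: [0.2, -0.3, 0.0]
finger_gap: 0.0563
grip_force: 0.0
```

Run:
```python
from h import *
gb(-94,321.5,.011)
q=at("scene",357.5,207,.083)[:2]-M;print("ball1",q@XB*1000,q@VB*1000)
```

```text
[-4.0, 5.8, 94.0] [-0.01, -0.003, 0.005]
ball1 -72.74555250128037 74.1273621973134
```

Emit:
step_arm:
  moves:
    - [[0,1,40],[-0.009,-0.002,0],56]
    - [[0,1,80],[-0.009,-0.002,0],56]
    - [[0,1,96],[-0.009,-0.002,0],56]
    - [[0,1,96],[-0.009,-0.002,0],56]
    - [[0,1,96],[-0.009,-0.002,0],30]
    - [[0,1,96],[-0.009,-0.002,0],30]
    - [[0,1,96],[-0.009,-0.002,0],30]
    - [[0,1,96],[-0.009,-0.002,0],30]

```text
clock: 12.18
tcp_pos: [0.4506, 0.2314, 0.0111]
orientation: [0.0, 0.668, 0.744, 0.001]
wrist_force: [0.2, 0.0, -0.6]
finger_gap: 0.0381
grip_force: 30.1
```

Run:
```python
from h import *
print(pose()[0]["tcp_pos"]);gb(-94,321.5,.012);gb(-49,24,.14,"over")
```

```text
[0.45055744 0.23136433 0.01106616]
 [-1.1, 2.1, -0.9] [0.002, -0.001, -0.001]
over [-298.4, 47.9, -129.2] [0.002, -0.001, -0.001]
```

Emit:
step_arm:
  moves:
    - [[0,0,-40],[0,0,0],30]
    - [[0,0,-80],[0,0,0],30]
    - [[-10,0,-118],[0,0,0],30]
    - [[-50,10,-129],[0,0,0],30]
    - [[-90,20,-129],[0,0,0],30]
    - [[-130,30,-129],[0,0,0],30]
    - [[-170,40,-129],[0,0,0],30]
    - [[-210,48,-129],[0,0,0],30]

```text
clock: 12.85
tcp_pos: [0.5208, 0.0256, 0.1399]
orientation: [0.001, 0.667, 0.745, 0.001]
wrist_force: [0.4, 0.7, 0.2]
finger_gap: 0.0381
grip_force: 30.4
```

Emit:
step_arm:
  moves:
    - [[-40,0,0],[0,0,0],30]
    - [[-75,0,0],[0,0,0],30]
    - [[-88.5,0,0],[0,0,0],30]
    - [[-88.5,0,0],[0,0,0],30]
    - [[-88.5,0,0],[0,0,0],30]
    - [[-88.5,0,0],[0,0,0],30]

```text
clock: 13.35
tcp_pos: [0.5289, -0.0595, 0.1385]
orientation: [-0.001, 0.667, 0.745, -0.0]
wrist_force: [0.3, -0.6, -0.3]
finger_gap: 0.0382
grip_force: 30.4
```

Run:
```python
from h import *
print(pose()[0]["tcp_pos"]);gb(-49,24,.078,"rel");gb(-102,395.5,.11,"next")
```

```text
[ 0.5288965  -0.0594771   0.13849166]
rel [-0.9, 1.2, 60.5] [-0.001, -0.001, 0.0]
next [370.6, -51.9, 28.8] [-0.001, -0.001, 0.0]
```

Emit:
step_arm:
  moves:
    - [[0,1,35],[0,0,0],30]
    - [[0,1,56],[0,0,0],30]
    - [[0,1,61],[0,0,0],30]
    - [[0,1,61],[0,0,0],30]
    - [[0,1,61],[0,0,0],47]
    - [[0,1,61],[0,0,0],47]
    - [[0,1,30],[0,0,0],47]
    - [[0,1,0],[0,0,0],47]

```text
clock: 14.02
tcp_pos: [0.5293, -0.0598, 0.1388]
orientation: [-0.001, 0.667, 0.745, -0.001]
wrist_force: [0.8, -0.4, 0.3]
finger_gap: 0.0468
grip_force: 0.0
```

Emit:
step_arm:
  moves:
    - [[40,0,0],[0,0,0],56]
    - [[80,-5,0],[0,0,0],56]
    - [[120,-10,0],[0,0,0],56]
    - [[160,-20,0],[0,0,0],56]
    - [[200,-30,0],[0,0,0],56]
    - [[240,-40,0],[0,0,0],56]
    - [[280,-50,0],[0,0,0],56]
    - [[320,-53,10],[0,0,0],56]

```text
clock: 14.68
tcp_pos: [0.4427, 0.2545, 0.1317]
orientation: [0.001, 0.667, 0.745, 0.002]
wrist_force: [0.6, -1.3, 1.0]
finger_gap: 0.0563
grip_force: 0.0
```

Emit:
step_arm:
  moves:
    - [[35,0,10],[0,0,0],56]
    - [[51,0,20],[0,0,0],56]
    - [[51,0,20],[0,0,0],56]
    - [[51,0,20],[0,0,0],56]
    - [[51,0,60],[0,0,0],56]
    - [[51,0,100],[0,0,0],56]
    - [[51,0,117],[0,0,0],56]
    - [[51,0,117],[0,0,0],56]

```text
clock: 15.35
tcp_pos: [0.4347, 0.3001, 0.0085]
orientation: [-0.002, 0.668, 0.744, -0.003]
wrist_force: [0.1, -0.6, -0.1]
finger_gap: 0.0561
grip_force: 0.0
```

Run:
```python
from h import *
print(pose()[0]["tcp_pos"]);gb(-102,395.5,.012,"pick")
sc=imaging.read_camera("scene")
for b in balls("scene",sc,.083):
    d=b[2]-M;d2=at("scene",*b[0],.024)[:2]-M;print(b[0],b[1],(d@XB*1000).round(1),(d@VB*1000).round(1),"tray:",(d2@XB*1000).round(1),(d2@VB*1000).round(1))
```

```text
[0.4346541  0.30007361 0.00846275]
pick [2.9, 2.3, -3.6] [-0.007, 0.002, -0.002]
[340.5 191.4] 161 -75.5 19.5 tray: -108.1 -10.9
[357.5 205.4] 163 -75.7 71.1 tray: -108.4 43.9
[402.9 290.7] 183 5.5 275.2 tray: -22.2 260.1
[425.5 313.5] 199 10.3 337.3 tray: -17.1 325.9
[503.5 330.4] 209 -69.6 460.3 tray: -101.8 456.2
```

Emit:
step_arm:
  moves:
    - [[2,2,-3],[-0.003,0.001,0],30]
    - [[2,2,-3],[-0.003,0.001,0],30]
    - [[2,2,-3],[-0.003,0.001,0],30]
    - [[2,2,-3],[-0.003,0.001,0],30]
    - [[2,2,-3],[-0.003,0.001,0],30]

```text
clock: 15.82
tcp_pos: [0.4412, 0.3059, 0.0168]
orientation: [0.001, 0.668, 0.744, 0.004]
wrist_force: [1.5, -1.4, 7.4]
finger_gap: 0.038
grip_force: 30.6
```

Run:
```python
from h import *
print(pose()[0]["tcp_pos"]);gb(-49,-72,.14,"over")
t=imaging.read_camera("top")
h=cv2.cvtColor(t,cv2.COLOR_RGB2HSV);m=cv2.inRange(h,(3,140,50),(18,255,255))
k,_,st,c=cv2.connectedComponentsWithStats(m)
for i in range(1,k):
    if st[i,4]>40:
        d=at("top",*c[i],.083)[:2]-M;print(c[i].round(1),st[i,4],(d@XB*1000).round(1),(d@VB*1000).round(1))
```

```text
[0.44119105 0.30588615 0.01681058]
over [-469.2, 49.7, -124.2] [0.007, -0.003, -0.0]
[ 5.1 74.4] 45 519.8 810.5
[21.4 94.3] 86 466.0 774.0
[592.5  85.7] 77 348.3 -628.1
[592.2 103.1] 112 305.2 -621.8
[  8.2 167.5] 90 287.8 819.4
[368.1 181.1] 360 167.5 -52.8
[432.9 184.5] 654 143.4 -209.4
[  5.7 212.5] 127 178.2 833.2
[635.2 221.6] 77 4.3 -689.7
[485.2 276.9] 1607 -93.0 -310.8
[224.  270.3] 177 -14.4 317.1
[250. 270.] 179 -19.9 254.5
[199.9 272.9] 185 -15.0 375.9
[346.8 281. ] 204 -69.7 23.9
[325.7 283.5] 206 -70.6 75.2
```

Emit:
step_arm:
  moves:
    - [[0,0,-40],[0,0,0],30]
    - [[0,0,-80],[0,0,0],30]
    - [[-10,0,-118],[0,0,0],30]
    - [[-50,10,-126],[0,0,0],30]
    - [[-90,20,-126],[0,0,0],30]
    - [[-130,30,-126],[0,0,0],30]
    - [[-170,40,-126],[0,0,0],30]
    - [[-210,50,-126],[0,0,0],30]

```text
clock: 16.53
tcp_pos: [0.5116, 0.0998, 0.1413]
orientation: [0.001, 0.667, 0.745, 0.002]
wrist_force: [0.1, 0.7, -1.0]
finger_gap: 0.0382
grip_force: 30.5
```

Emit:
step_arm:
  moves:
    - [[-40,0,0],[0,0,0],30]
    - [[-80,0,0],[0,0,0],30]
    - [[-120,0,0],[0,0,0],30]
    - [[-160,0,0],[0,0,0],30]
    - [[-200,0,0],[0,0,0],30]
    - [[-240,0,0],[0,0,0],30]
    - [[-259,0,0],[0,0,0],30]
    - [[-259,0,0],[0,0,0],30]

```text
clock: 17.2
tcp_pos: [0.54, -0.1607, 0.1404]
orientation: [0.002, 0.67, 0.743, 0.001]
wrist_force: [0.6, 0.2, -0.5]
finger_gap: 0.0378
grip_force: 30.5
```

Emit:
step_arm:
  moves:
    - [[0,0,0],[0,0,0],30]
    - [[0,0,0],[0,0,0],30]
    - [[0,0,0],[0,0,0],30]

```text
clock: 17.45
tcp_pos: [0.5389, -0.1547, 0.1399]
orientation: [-0.0, 0.667, 0.745, 0.001]
wrist_force: [0.9, -0.0, -0.2]
finger_gap: 0.038
grip_force: 30.5
```

Run:
```python
from h import *
print(pose()[0]["tcp_pos"]);gb(-49,-72,.076,"rel");gb(-100,457,.12,"next")
for b in balls("scene"):
    d=b[2]-M;print(b[0],b[1],(d@XB*1000).round(1),(d@VB*1000).round(1))
```

```text
[ 0.53892148 -0.15465995  0.13993609]
rel [-1.3, 1.6, 63.9] [0.002, -0.002, 0.001]
next [527.8, -49.1, 20.8] [0.002, -0.002, 0.001]
[358.  209.2] 42 -101.6 52.1
[403.  290.8] 185 -22.2 260.4
[425.5 313.7] 206 -16.9 326.1
[503.3 330.6] 216 -101.2 456.3
[449.3 334.5] 218 -16.9 387.7
```

Emit:
step_arm:
  moves:
    - [[-1,1.5,35],[0,0,0],30]
    - [[-1,1.5,56],[0,0,0],30]
    - [[-1,1.5,62],[0,0,0],30]
    - [[-1,1.5,62],[0,0,0],30]
    - [[-1,1.5,62],[0,0,0],47]
    - [[-1,1.5,62],[0,0,0],47]
    - [[-1,1.5,30],[0,0,0],47]
    - [[-1,1.5,0],[0,0,0],47]

```text
clock: 18.17
tcp_pos: [0.5395, -0.1559, 0.1395]
orientation: [-0.002, 0.667, 0.745, 0.001]
wrist_force: [0.0, 0.1, 1.0]
finger_gap: 0.0471
grip_force: 0.0
```

Emit:
step_arm:
  moves:
    - [[40,0,0],[0,0,0],56]
    - [[80,-5,0],[0,0,0],56]
    - [[120,-10,0],[0,0,0],56]
    - [[160,-20,0],[0,0,0],56]
    - [[200,-30,0],[0,0,0],56]
    - [[240,-40,0],[0,0,0],56]
    - [[280,-50,0],[0,0,0],56]
    - [[320,-50,0],[0,0,0],56]

```text
clock: 18.83
tcp_pos: [0.454, 0.1576, 0.1411]
orientation: [0.0, 0.667, 0.745, 0.001]
wrist_force: [0.1, -0.3, -0.1]
finger_gap: 0.0561
grip_force: 0.0
```

Emit:
step_arm:
  moves:
    - [[40,0,0],[0,0,0],56]
    - [[80,0,0],[0,0,0],56]
    - [[120,0,0],[0,0,0],56]
    - [[160,0,0],[0,0,0],56]
    - [[195,0,10],[0,0,0],56]
    - [[209,0,20],[0,0,0],56]
    - [[209,0,20],[0,0,0],56]
    - [[209,0,20],[0,0,0],56]

```text
clock: 19.5
tcp_pos: [0.4327, 0.3637, 0.1199]
orientation: [0.0, 0.667, 0.745, 0.0]
wrist_force: [-0.3, -0.5, 0.3]
finger_gap: 0.0561
grip_force: 0.0
```

Run:
```python
from h import *
print(pose()[0]["tcp_pos"]);gb(-100,457,.012,"pick")
t=imaging.read_camera("top")
h=cv2.cvtColor(t,cv2.COLOR_RGB2HSV);m=cv2.inRange(h,(3,140,50),(18,255,255));m[:200]=0;m[:,470:]=0
k,_,st,c=cv2.connectedComponentsWithStats(m)
for i in range(1,k):
    if st[i,4]>60:
        d=at("top",*c[i],.083)[:2]-M;e=at("top",*c[i],.024)[:2]-M;print(c[i].round(1),st[i,4],(d@XB*1000).round(1),(d@VB*1000).round(1),"tray",(e@XB*1000).round(1),(e@VB*1000).round(1))
```

```text
[0.43265889 0.36370203 0.11992705]
pick [0.9, -0.7, 107.9] [0.0, -0.0, 0.002]
[466.  272.6] 167 -78.2 -265.7 tray -79.6 -281.4
[224.  270.2] 178 -14.3 317.1 tray -12.9 326.7
[250. 270.] 179 -19.9 254.5 tray -18.8 261.4
[199.9 272.9] 181 -15.0 375.9 tray -13.6 388.1
[386.9 277. ] 209 -69.6 -73.9 tray -70.6 -81.3
[346.7 281.2] 205 -70.2 24.2 tray -71.2 21.0
[325.7 283.6] 208 -70.9 75.2 tray -72.0 74.3
[175.9 308.6] 188 -95.0 441.0 tray -97.2 455.9
```

Three balls are in line at V = 75, 24 and −74. Picking the fourth ball.

Emit:
step_arm:
  moves:
    - [[0.5,0,40],[0,0,0],56]
    - [[0.5,0,80],[0,0,0],56]
    - [[0.5,0,107],[0,0,0],56]
    - [[0.5,0,107],[0,0,0],56]
    - [[0.5,0,107],[0,0,0],30]
    - [[0.5,0,107],[0,0,0],30]
    - [[0.5,0,107],[0,0,0],30]
    - [[0.5,0,107],[0,0,0],30]

```text
clock: 20.22
tcp_pos: [0.4355, 0.365, 0.0158]
orientation: [0.001, 0.668, 0.744, 0.003]
wrist_force: [-0.1, 0.2, 0.8]
finger_gap: 0.0381
grip_force: 30.1
```

Run:
```python
from h import *
print(pose()[0]["tcp_pos"]);gb(-49,-24,.14,"over")
```

```text
[0.43553491 0.36499556 0.01580894]
over [-480.6, 48.8, -125.5] [0.006, -0.003, -0.001]
```

Emit:
step_arm:
  moves:
    - [[0,0,-40],[0,0,0],30]
    - [[0,0,-80],[0,0,0],30]
    - [[-10,0,-118],[0,0,0],30]
    - [[-50,10,-127],[0,0,0],30]
    - [[-90,20,-127],[0,0,0],30]
    - [[-130,30,-127],[0,0,0],30]
    - [[-170,40,-127],[0,0,0],30]
    - [[-210,50,-127],[0,0,0],30]

```text
clock: 20.88
tcp_pos: [0.5071, 0.1593, 0.1422]
orientation: [0.001, 0.667, 0.745, 0.003]
wrist_force: [1.2, 0.5, 0.8]
finger_gap: 0.0382
grip_force: 30.4
```

Emit:
step_arm:
  moves:
    - [[-40,0,0],[0,0,0],30]
    - [[-80,0,0],[0,0,0],30]
    - [[-120,0,0],[0,0,0],30]
    - [[-160,0,0],[0,0,0],30]
    - [[-200,0,0],[0,0,0],30]
    - [[-240,0,0],[0,0,0],30]
    - [[-262,0,0],[0,0,0],30]
    - [[-271,0,0],[0,0,0],30]

```text
clock: 21.55
tcp_pos: [0.5366, -0.1125, 0.1414]
orientation: [0.002, 0.669, 0.743, 0.001]
wrist_force: [0.0, 0.6, -0.3]
finger_gap: 0.038
grip_force: 30.4
```

Emit:
step_arm:
  moves:
    - [[0,0,0],[0,0,0],30]
    - [[0,0,0],[0,0,0],30]
    - [[0,0,0],[0,0,0],30]

```text
clock: 21.8
tcp_pos: [0.5353, -0.1072, 0.1402]
orientation: [-0.0, 0.667, 0.745, 0.001]
wrist_force: [0.3, 0.4, 0.0]
finger_gap: 0.0381
grip_force: 30.4
```

Run:
```python
from h import *
print(pose()[0]["tcp_pos"]);gb(-49,-24,.077,"rel");gb(-20.5,261,.12,"next")
```

```text
[ 0.53530178 -0.1072434   0.14018641]
rel [-0.8, -0.1, 63.2] [0.002, -0.002, 0.001]
next [284.2, 28.6, 20.8] [0.002, -0.002, 0.001]
```

Emit:
step_arm:
  moves:
    - [[-1,0,35],[0,0,0],30]
    - [[-1,0,56],[0,0,0],30]
    - [[-1,0,62],[0,0,0],30]
    - [[-1,0,62],[0,0,0],30]
    - [[-1,0,62],[0,0,0],47]
    - [[-1,0,62],[0,0,0],47]
    - [[-1,0,30],[0,0,0],47]
    - [[-1,0,0],[0,0,0],47]

```text
clock: 22.47
tcp_pos: [0.5348, -0.1091, 0.1405]
orientation: [-0.001, 0.667, 0.745, 0.001]
wrist_force: [0.3, -0.1, -1.1]
finger_gap: 0.0471
grip_force: 0.0
```

Emit:
step_arm:
  moves:
    - [[40,5,0],[0,0,-0.1],54]
    - [[80,10,0],[0,0,-0.2],54]
    - [[120,15,0],[0,0,-0.3],54]
    - [[160,20,0],[0,0,-0.4],54]
    - [[200,25,0],[0,0,-0.5],54]
    - [[240,28,0],[0,0,-0.6],54]
    - [[275,28.5,10],[0,0,-0.7],54]
    - [[285,28.5,20],[0,0,-0.8],54]

```text
clock: 23.13
tcp_pos: [0.5338, 0.1819, 0.1225]
orientation: [0.002, 0.32, 0.947, 0.003]
wrist_force: [0.4, -0.2, -0.1]
finger_gap: 0.0543
grip_force: 0.0
```

Emit:
step_arm:
  moves:
    - [[0,0,0],[0,0,-0.11],54]
    - [[0,0,0],[0,0,-0.22],54]
    - [[0,0,0],[0,0,-0.33],54]
    - [[0,0,0],[0,0,-0.44],54]
    - [[0,0,0],[0,0,-0.55],54]
    - [[0,0,0],[0,0,-0.66],54]
    - [[0,0,0],[0,0,-0.77],54]
    - [[0,0,0],[0,0,-0.77],54]

```text
clock: 23.8
tcp_pos: [0.5339, 0.1771, 0.1219]
orientation: [0.002, -0.055, 0.998, 0.001]
wrist_force: [-0.5, -0.1, -0.3]
finger_gap: 0.0537
grip_force: 0.0
```

```bash
cat >> h.py <<'E'
def look(n,z2=.083):
    t=imaging.read_camera(n);h=cv2.cvtColor(t,cv2.COLOR_RGB2HSV);m=cv2.inRange(h,(3,140,50),(18,255,255))
    k,_,st,c=cv2.connectedComponentsWithStats(m)
    for i in range(1,k):
        d=at(n,*c[i],z2)[:2]-M;e=at(n,*c[i],.024)[:2]-M
        U,V,u,v=np.r_[d@XB,d@VB,e@XB,e@VB]*1000
        if st[i,4]>40 and abs(V)<110 and -100<U<100: print(n,"board",U.round(1),V.round(1),st[i,4])
        elif st[i,4]>40 and 120<v<500 and -200<u<100: print(n,"tray",u.round(1),v.round(1),st[i,4])
    return t
E
python3 - <<'E'
from h import *
print(pose()[0]["tcp_pos"]);gb(-20.5,261,.012,"pick",3.25)
look("top")
E
```

```text
[0.53388787 0.177149   0.12188737]
pick [1.8, 1.3, 109.9] [0.002, 0.004, 0.003]
top board -69.5 -73.9 210
top board -70.0 -23.5 204
top board -70.2 24.0 202
top board -70.7 75.2 206
```

Emit:
step_arm:
  moves:
    - [[1,1,40],[0,0,0],54]
    - [[1,1,80],[0,0,0],54]
    - [[1,1,108],[0,0,0],54]
    - [[1,1,108],[0,0,0],54]
    - [[1,1,108],[0,0,0],30]
    - [[1,1,108],[0,0,0],30]
    - [[1,1,108],[0,0,0],30]
    - [[1,1,108],[0,0,0],30]

```text
clock: 24.52
tcp_pos: [0.5341, 0.1782, 0.0146]
orientation: [0.003, -0.054, 0.999, 0.001]
wrist_force: [0.5, 0.3, -0.6]
finger_gap: 0.038
grip_force: 30.1
```

Run:
```python
from h import *
print(pose()[0]["tcp_pos"]);gb(-34.5,0,.145,"over",3.25);look("scene")
```

```text
[0.53407663 0.17824786 0.01462318]
over [14.2, -260.4, -130.9] [0.002, 0.006, -0.001]
scene board -68.2 -72.5 223
scene board -68.7 -22.5 234
scene board -69.0 24.9 238
scene board -70.3 74.1 229
scene tray -16.8 257.7 232
scene tray -14.5 326.5 270
scene tray -14.5 388.5 275
```

Emit:
step_arm:
  moves:
    - [[0,0,-40],[0,0,0],30]
    - [[0,0,-80],[0,0,0],30]
    - [[0,-10,-120],[0,0,0],30]
    - [[5,-50,-132],[0,0,0],30]
    - [[10,-90,-132],[0,0,0],30]
    - [[14,-130,-132],[0,0,0],30]
    - [[14,-170,-132],[0,0,0],30]
    - [[14,-210,-132],[0,0,0],30]

```text
clock: 25.23
tcp_pos: [0.5408, -0.0344, 0.1456]
orientation: [0.002, -0.054, 0.999, 0.0]
wrist_force: [1.0, -0.0, -0.3]
finger_gap: 0.0383
grip_force: 30.4
```

Emit:
step_arm:
  moves:
    - [[0,-35,0],[0.002,0.004,0],30]
    - [[0,-50,0],[0.002,0.004,0],30]
    - [[0,-50,0],[0.002,0.004,0],30]
    - [[0,-50,0],[0.002,0.004,0],30]
    - [[0,-50,0],[0.002,0.004,0],30]
    - [[0,-50,0],[0.002,0.004,0],30]

```text
clock: 25.73
tcp_pos: [0.5459, -0.0812, 0.1442]
orientation: [-0.001, -0.055, 0.998, -0.0]
wrist_force: [-0.6, 0.0, 0.2]
finger_gap: 0.0383
grip_force: 30.4
```

Run:
```python
from h import *
print(pose()[0]["tcp_pos"]);gb(-34.5,0,.082,"rel",3.25);gb(-15,326.7,.12,"next",3.25)
```

```text
[ 0.54590277 -0.08117771  0.14422   ]
rel [-1.3, -1.4, 62.2] [-0.0, -0.002, 0.001]
next [-20.6, 325.3, 24.0] [-0.0, -0.002, 0.001]
```

Emit:
step_arm:
  moves:
    - [[-1,-1,35],[0,0,0],30]
    - [[-1,-1,57],[0,0,0],30]
    - [[-1,-1,61],[0,0,0],30]
    - [[-1,-1,61],[0,0,0],30]
    - [[-1,-1,61],[0,0,0],46]
    - [[-1,-1,61],[0,0,0],46]
    - [[-1,-1,30],[0,0,0],46]
    - [[-1,-1,0],[0,0,0],46]

```text
clock: 26.4
tcp_pos: [0.5463, -0.0828, 0.1446]
orientation: [-0.002, -0.054, 0.999, 0.0]
wrist_force: [1.0, -0.2, 0.2]
finger_gap: 0.0464
grip_force: 0.0
```

Emit:
step_arm:
  moves:
    - [[-5,40,0],[0,0,0],50]
    - [[-10,80,0],[0,0,0],50]
    - [[-15,120,0],[0,0,0],50]
    - [[-19.5,160,0],[0,0,0],50]
    - [[-19.5,200,0],[0,0,0],50]
    - [[-19.5,240,0],[0,0,0],50]
    - [[-19.5,280,0],[0,0,0],50]
    - [[-19.5,310,10],[0,0,0],50]

```text
clock: 27.07
tcp_pos: [0.5345, 0.2308, 0.1374]
orientation: [0.002, -0.055, 0.998, 0.001]
wrist_force: [0.2, -1.3, 0.5]
finger_gap: 0.0501
grip_force: 0.0
```

Emit:
step_arm:
  moves:
    - [[0,16.5,10],[0,0,0],50]
    - [[0,16.5,14],[0,0,0],50]
    - [[0,16.5,14],[0,0,0],50]
    - [[0,16.5,14],[0,0,0],50]
    - [[0,16.5,14],[0,0,0],50]

```text
clock: 27.48
tcp_pos: [0.532, 0.2425, 0.1207]
orientation: [-0.0, -0.053, 0.999, -0.0]
wrist_force: [-0.2, -0.0, 0.4]
finger_gap: 0.05
grip_force: 0.0
```

Run:
```python
from h import *
print(pose()[0]["tcp_pos"]);gb(-15,326.7,.012,"pick",3.25);look("scene");look("top",.085)
```

```text
[0.53201774 0.24254873 0.12069967]
pick [1.0, 2.0, 108.7] [-0.001, -0.001, -0.002]
scene board -68.6 -72.7 222
scene board -59.9 1.4 679
scene board -70.4 74.2 223
scene tray -14.5 326.8 270
scene tray -14.7 387.9 283
top board -59.8 0.2 619
top board -69.5 -73.5 209
top board -70.8 75.3 207
```

Five balls are in the channel, with the fifth nested at V ≈ 0. Picking the sixth.

Emit:
step_arm:
  moves:
    - [[1,1,40],[0,0,0],50]
    - [[1,1,80],[0,0,0],50]
    - [[1,1,107],[0,0,0],50]
    - [[1,1,107],[0,0,0],50]
    - [[1,1,107],[0,0,0],30]
    - [[1,1,107],[0,0,0],30]
    - [[1,1,107],[0,0,0],30]
    - [[1,1,107],[0,0,0],30]

```text
clock: 28.25
tcp_pos: [0.5319, 0.2447, 0.015]
orientation: [0.001, -0.054, 0.999, 0.0]
wrist_force: [0.1, -0.3, -0.1]
finger_gap: 0.0384
grip_force: 30.1
```

Run:
```python
from h import *
print(pose()[0]["tcp_pos"]);gb(-34.5,-58,.145,"over",3.25)
```

```text
[0.53186179 0.24466459 0.01501956]
over [19.6, -384.9, -130.1] [0.0, 0.002, -0.001]
```

Emit:
step_arm:
  moves:
    - [[0,0,-40],[0,0,0],30]
    - [[0,0,-80],[0,0,0],30]
    - [[0,-10,-120],[0,0,0],30]
    - [[5,-50,-132],[0,0,0],30]
    - [[10,-90,-132],[0,0,0],30]
    - [[15,-130,-132],[0,0,0],30]
    - [[20,-170,-132],[0,0,0],30]
    - [[20,-210,-132],[0,0,0],30]

```text
clock: 28.92
tcp_pos: [0.5327, 0.0319, 0.1469]
orientation: [0.0, -0.054, 0.999, -0.001]
wrist_force: [0.8, 0.9, -0.4]
finger_gap: 0.0382
grip_force: 30.4
```

Emit:
step_arm:
  moves:
    - [[0,-40,0],[0,0,0],30]
    - [[0,-80,0],[0,0,0],30]
    - [[0,-120,0],[0,0,0],30]
    - [[0,-155,0],[0,0,0],30]
    - [[0,-174,0],[0,0,0],30]
    - [[0,-174,0],[0,0,0],30]
    - [[0,-174,0],[0,0,0],30]
    - [[0,-174,0],[0,0,0],30]

```text
clock: 29.58
tcp_pos: [0.5517, -0.1391, 0.1457]
orientation: [-0.001, -0.054, 0.999, -0.0]
wrist_force: [0.2, 0.4, -0.2]
finger_gap: 0.038
grip_force: 30.4
```

Run:
```python
from h import *
print(pose()[0]["tcp_pos"]);gb(-34.5,-58,.083,"rel",3.25);gb(-15,388.5,.12,"next",3.25)
```

```text
[ 0.55172274 -0.13907561  0.14572623]
rel [-1.8, -1.2, 62.7] [-0.001, -0.001, -0.0]
next [-20.5, 445.3, 25.4] [-0.001, -0.001, -0.0]
```

Emit:
step_arm:
  moves:
    - [[-1,-1,35],[0,0,0],30]
    - [[-1,-1,57],[0,0,0],30]
    - [[-1,-1,62],[0,0,0],30]
    - [[-1,-1,62],[0,0,0],30]
    - [[-1,-1,62],[0,0,0],44]
    - [[-1,-1,62],[0,0,0],44]
    - [[-1,-1,30],[0,0,0],44]
    - [[-1,-1,0],[0,0,0],44]

```text
clock: 30.25
tcp_pos: [0.5522, -0.1398, 0.1457]
orientation: [-0.002, -0.054, 0.999, 0.0]
wrist_force: [1.2, 0.3, 0.7]
finger_gap: 0.0441
grip_force: 0.0
```

Emit:
step_arm:
  moves:
    - [[-5,40,0],[0,0,0],54]
    - [[-10,80,0],[0,0,0],54]
    - [[-15,120,0],[0,0,0],54]
    - [[-19.5,160,0],[0,0,0],54]
    - [[-19.5,200,0],[0,0,0],54]
    - [[-19.5,240,0],[0,0,0],54]
    - [[-19.5,280,0],[0,0,0],54]
    - [[-19.5,320,0],[0,0,0],54]

```text
clock: 30.92
tcp_pos: [0.5381, 0.1821, 0.1468]
orientation: [0.001, -0.054, 0.999, -0.0]
wrist_force: [1.0, 0.2, 0.3]
finger_gap: 0.0536
grip_force: 0.0
```

Emit:
step_arm:
  moves:
    - [[0,40,0],[0,0,0],54]
    - [[0,80,0],[0,0,0],54]
    - [[0,115,10],[0,0,0],54]
    - [[0,126.5,20],[0,0,0],54]
    - [[0,126.5,25],[0,0,0],54]
    - [[0,126.5,25],[0,0,0],54]
    - [[0,126.5,25],[0,0,0],54]
    - [[0,126.5,25],[0,0,0],54]

```text
clock: 31.58
tcp_pos: [0.5247, 0.3042, 0.1204]
orientation: [-0.001, -0.053, 0.999, -0.0]
wrist_force: [0.4, 0.0, 0.3]
finger_gap: 0.0543
grip_force: 0.0
```

Run:
```python
from h import *
print(pose()[0]["tcp_pos"]);gb(-15,388.5,.012,"pick",3.25);t=look("scene");look("top",.085)
crop("scene",225,140,385,260,5,"six.png",t)
```

```text
[0.52465203 0.30421035 0.12035009]
pick [0.4, 1.7, 108.3] [-0.001, -0.001, -0.002]
scene board -61.1 -1.0 1335
scene tray -14.7 388.5 288
top board -60.8 -3.3 1268
```

View pics/six.png

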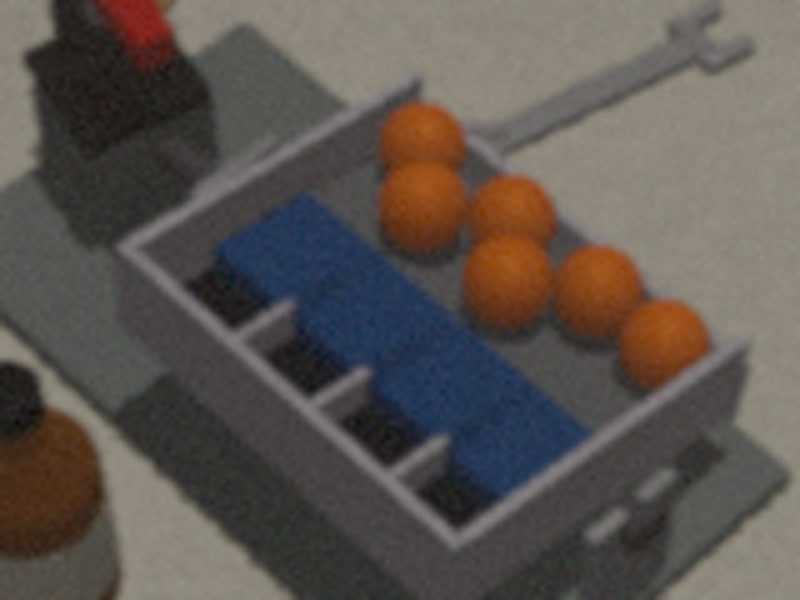

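The six balls sit as planned: four in the near row and two nested behind, at crop pixels (423,208) and (508,280). Picking the seventh for the left notch.

Emit:
step_arm:
  moves:
    - [[0,1,40],[0,0,0],54]
    - [[0,1,80],[0,0,0],54]
    - [[0,1,107],[0,0,0],54]
    - [[0,1,107],[0,0,0],54]
    - [[0,1,107],[0,0,0],30]
    - [[0,1,107],[0,0,0],30]
    - [[0,1,107],[0,0,0],30]
    - [[0,1,107],[0,0,0],30]

```text
clock: 32.35
tcp_pos: [0.5255, 0.3071, 0.0151]
orientation: [0.001, -0.054, 0.999, 0.0]
wrist_force: [-0.8, 0.2, -0.3]
finger_gap: 0.0383
grip_force: 30.1
```

Run:
```python
from h import *
print(pose()[0]["tcp_pos"]);gb(-34.5,58,.145,"over",3.25)
```

```text
[0.52554667 0.30710043 0.01512288]
over [20.3, -331.6, -130.2] [0.001, 0.002, -0.0]
```

Emit:
step_arm:
  moves:
    - [[0,0,-40],[0,0,0],30]
    - [[0,0,-80],[0,0,0],30]
    - [[0,-10,-120],[0,0,0],30]
    - [[5,-50,-132],[0,0,0],30]
    - [[10,-90,-132],[0,0,0],30]
    - [[15,-130,-132],[0,0,0],30]
    - [[19,-170,-132],[0,0,0],30]
    - [[19,-210,-132],[0,0,0],30]

```text
clock: 33.02
tcp_pos: [0.5275, 0.0943, 0.1468]
orientation: [0.0, -0.055, 0.999, -0.0]
wrist_force: [0.1, 0.5, 0.2]
finger_gap: 0.0383
grip_force: 30.4
```

Emit:
step_arm:
  moves:
    - [[0,-40,0],[0,0,0],30]
    - [[0,-80,0],[0,0,0],30]
    - [[0,-110,0],[0,0,0],30]
    - [[0,-122,0],[0,0,0],30]
    - [[0,-122,0],[0,0,0],30]
    - [[0,-122,0],[0,0,0],30]
    - [[0,-122,0],[0,0,0],30]
    - [[0,-122,0],[0,0,0],30]

```text
clock: 33.68
tcp_pos: [0.5407, -0.024, 0.1451]
orientation: [-0.001, -0.055, 0.998, -0.0]
wrist_force: [0.1, 0.0, 0.8]
finger_gap: 0.0383
grip_force: 30.4
```

Run:
```python
from h import *
print(pose()[0]["tcp_pos"]);gb(-34.5,58,.083,"rel",3.25)
```

```text
[ 0.54070094 -0.02403969  0.14508892]
rel [-0.2, -0.8, 62.1] [-0.0, -0.002, 0.002]
```

Emit:
step_arm:
  moves:
    - [[0,-1,35],[0,0,0],30]
    - [[0,-1,57],[0,0,0],30]
    - [[0,-1,62],[0,0,0],30]
    - [[0,-1,62],[0,0,0],30]
    - [[0,-1,62],[0,0,0],44]
    - [[0,-1,62],[0,0,0],44]
    - [[0,-1,30],[0,0,0],44]
    - [[0,-1,-40],[0,0,0],44]

```text
clock: 34.35
tcp_pos: [0.5389, -0.026, 0.1554]
orientation: [-0.004, -0.054, 0.999, 0.0]
wrist_force: [1.0, 0.7, 0.6]
finger_gap: 0.0437
grip_force: 0.0
```

Run:
```python
from h import *
print(pose()[0]["tcp_pos"]);go(.605,-.284,.23,1.46)
```

```text
[ 0.53887725 -0.02596905  0.15540911]
 [-37.2, -263.6, -75.2] [-0.006, -0.006, 1.79]
```

Emit:
step_arm:
  moves:
    - [[0,0,-40],[0,0,0],60]
    - [[0,-10,-74],[0,0,0.12],60]
    - [[-5,-50,-74],[0,0,0.24],60]
    - [[-10,-90,-74],[0,0,0.36],60]
    - [[-15,-130,-74],[0,0,0.48],60]
    - [[-20,-170,-74],[0,0,0.6],60]
    - [[-25,-210,-74],[0,0,0.72],60]
    - [[-30,-240,-74],[0,0,0.84],60]

```text
clock: 35.02
tcp_pos: [0.5976, -0.2654, 0.2325]
orientation: [0.001, 0.361, 0.932, -0.001]
wrist_force: [0.7, -0.1, -0.7]
finger_gap: 0.0601
grip_force: 0.0
```

Emit:
step_arm:
  moves:
    - [[0,0,0],[0,0,0.12],60]
    - [[0,0,0],[0,0,0.24],60]
    - [[0,0,0],[0,0,0.36],60]
    - [[0,0,0],[0,0,0.48],60]
    - [[0,0,0],[0,0,0.6],60]
    - [[0,0,0],[0,0,0.72],60]
    - [[0,0,0],[0,0,0.84],60]
    - [[0,0,0],[0,0,0.95],60]

```text
clock: 35.68
tcp_pos: [0.5974, -0.262, 0.2325]
orientation: [0.001, 0.747, 0.665, -0.001]
wrist_force: [-0.4, -0.4, -0.6]
finger_gap: 0.0602
grip_force: 0.0
```

Run:
```python
from h import *
print(pose()[0]["tcp_pos"])
t=look("scene");look("top",.085)
crop("scene",205,80,385,215,4,"seven.png",t)
go(.605,-.284,.17,1.46,"above")
```

```text
[ 0.597427   -0.26204486  0.23250646]
scene board -57.6 5.8 1542
top board -57.7 2.6 1498
above [-20.8, 10.0, 62.4] [0.0, 0.002, -0.0]
```

View pics/seven.png

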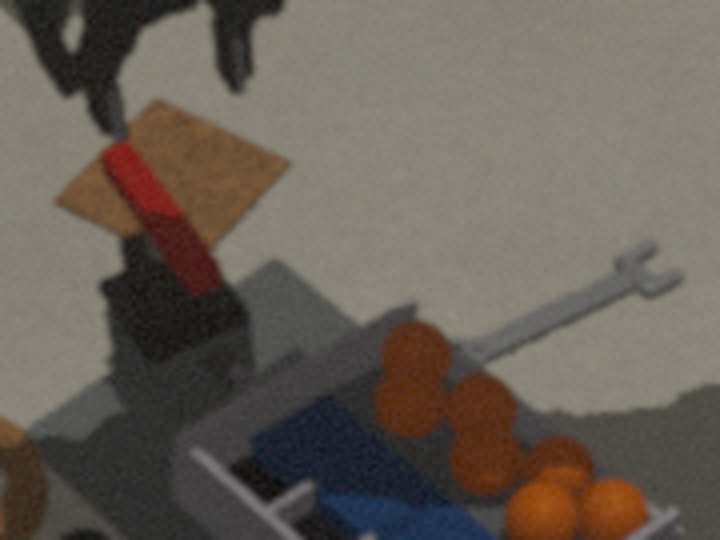

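All seven are in the channel and the handle is still home. Going down to grip the bar.

Emit:
step_arm:
  moves:
    - [[-20.5,10,30],[0,0.002,0],60]
    - [[-20.5,10,60],[0,0.002,0],60]
    - [[-20.5,10,60],[0,0.002,0],60]
    - [[-20.5,10,80],[0,0.002,0],60]
    - [[-20.5,10,98],[0,0.002,0],60]
    - [[-20.5,10,98],[0,0.002,0],60]

```text
clock: 36.28
tcp_pos: [0.6029, -0.2822, 0.1307]
orientation: [-0.003, 0.744, 0.668, -0.001]
wrist_force: [0.2, 0.9, -1.4]
finger_gap: 0.0596
grip_force: 0.0
```

Emit:
step_arm:
  moves:
    - [[0,0,0],[0,0,0],5]
    - [[0,0,0],[0,0,0],5]
    - [[0,0,0],[0,0,0],5]
    - [[0,0,0],[0,0,0],5]
    - [[0,0,0],[0,0,0],5]
    - [[0,0,0],[0,0,0],5]
  grip_force: 60

```text
clock: 36.78
tcp_pos: [0.6052, -0.2839, 0.135]
orientation: [0.001, 0.745, 0.667, 0.0]
wrist_force: [-0.0, 0.1, 6.4]
finger_gap: 0.0184
grip_force: 60.1
```

Run:
```python
from h import *
s,r=pose();x=r.as_matrix()[:,0];print(s["tcp_pos"],np.arctan2(x[1],x[0]),s["wrist_force"],s["ft_torque"]);go(.605,-.284,.131,1.46)
```

```text
[ 0.60521709 -0.28387611  0.13502833] 1.460185976435775 [-0.04042301  0.08015299  6.38695447] [0.13288383 0.2950435  0.04181695]
 [-0.1, -0.2, 4.0] [0.001, 0.001, 0.0]
```

Emit:
step_arm:
  moves:
    - [[0,0,-2],[0,0,-0.05],5]
    - [[0,0,-2],[0,0,-0.1],5]
    - [[0,0,-2],[0,0,-0.16],5]
    - [[0,0,-2],[0,0,-0.22],5]
    - [[0,0,-2],[0,0,-0.28],5]
    - [[0,0,-2],[0,0,-0.34],5]
    - [[0,0,-2],[0,0,-0.4],5]
    - [[0,0,-2],[0,0,-0.46],5]
  grip_force: 90

```text
clock: 37.45
tcp_pos: [0.6056, -0.2833, 0.1359]
orientation: [0.0, 0.572, 0.82, 0.001]
wrist_force: [2.1, 1.8, 0.2]
finger_gap: 0.0181
grip_force: 88.6
```

Emit:
step_arm:
  moves:
    - [[0,0,0],[0,0,-0.04],5]
    - [[0,0,0],[0,0,-0.08],5]
    - [[0,0,0],[0,0,-0.11],5]
    - [[0,0,0],[0,0,-0.14],5]
    - [[0,0,0],[0,0,-0.16],5]
    - [[0,0,0],[0,0,-0.18],5]
    - [[0,0,0],[0,0,-0.2],5]
    - [[0,0,0],[0,0,-0.2],5]

```text
clock: 38.12
tcp_pos: [0.6059, -0.2832, 0.1358]
orientation: [0.0, 0.488, 0.873, 0.001]
wrist_force: [4.6, 3.7, 4.1]
finger_gap: 0.0175
grip_force: 89.0
```

Run:
```python
from h import *
s,r=pose();x=r.as_matrix()[:,0];print(s["tcp_pos"],np.arctan2(x[1],x[0])-1.68,s["wrist_force"],s["ft_torque"])
t=look("scene",.09)
```

```text
[ 0.60585272 -0.28322684  0.13584902] 0.44161362104497814 [4.62357759 3.74042758 4.08545305] [ 0.78300205 -1.13309307 -0.25772186]
scene board -58.0 0.9 1723
```

Emit:
step_arm:
  moves:
    - [[0,0,0],[0,0,-0.03],5]
    - [[0,0,0],[0,0,-0.06],5]
    - [[0,0,0],[0,0,-0.09],5]
    - [[0,0,0],[0,0,-0.12],5]
    - [[0,0,0],[0,0,-0.15],5]
    - [[0,0,0],[0,0,-0.17],5]
    - [[0,0,0],[0,0,-0.17],5]
    - [[0,0,0],[0,0,-0.17],5]

```text
clock: 38.83
tcp_pos: [0.6061, -0.283, 0.1359]
orientation: [0.001, 0.412, 0.911, 0.001]
wrist_force: [5.7, 4.0, 3.8]
finger_gap: 0.0182
grip_force: 88.9
```

Emit:
step_arm:
  moves:
    - [[0,0,0],[0,0,0],5]
    - [[0,0,0],[0,0,0],5]
    - [[0,0,0],[0,0,0],5]
    - [[0,0,0],[0,0,0],5]
    - [[0,0,0],[0,0,0],5]
    - [[0,0,0],[0,0,0],5]
    - [[0,0,0],[0,0,0],5]
    - [[0,0,0],[0,0,0],5]

```text
clock: 39.5
tcp_pos: [0.6061, -0.283, 0.1358]
orientation: [0.001, 0.413, 0.911, 0.001]
wrist_force: [4.1, 3.9, 2.8]
finger_gap: 0.0179
grip_force: 88.9
```

Run:
```python
from h import *
s,r=pose();x=r.as_matrix()[:,0];print(s["tcp_pos"],np.arctan2(x[1],x[0])-1.68,s["wrist_force"],s["ft_torque"])
t=look("scene",.09)
crop("scene",225,140,385,260,5,"tilt.png",t)
```

```text
[ 0.60605885 -0.28299349  0.1358121 ] 0.6111980426575145 [4.13432872 3.85938624 2.77600874] [ 0.85487957 -1.22619336 -0.14240617]
scene board 47.1 -68.9 494
scene board 66.2 -12.0 245
scene board 44.8 56.6 989
```

View pics/tilt.png

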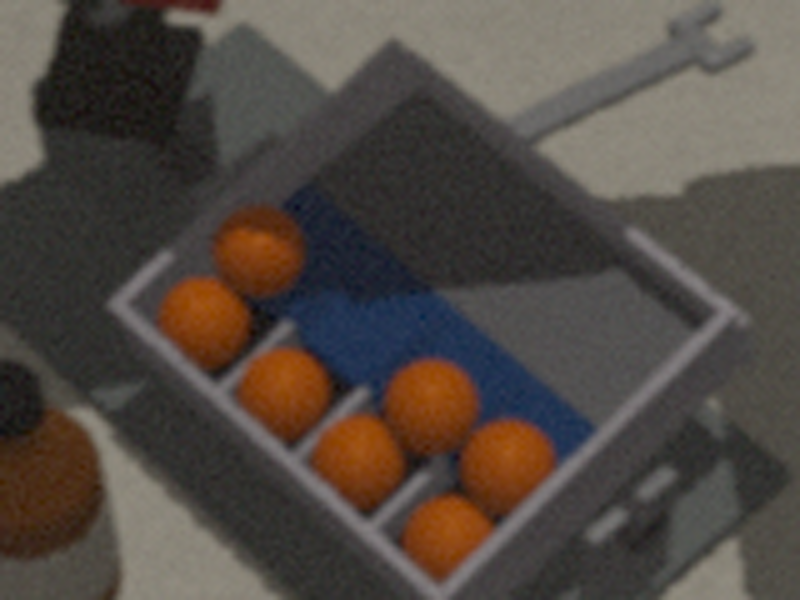

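Each pocket holds a ball, and three extras rest behind on the field. Tipping back.

Emit:
step_arm:
  moves:
    - [[0,0,0],[0,0,0.08],5]
    - [[0,0,0],[0,0,0.16],5]
    - [[0,0,0],[0,0,0.24],5]
    - [[0,0,0],[0,0,0.32],5]
    - [[0,0,0],[0,0,0.4],5]
    - [[0,0,0],[0,0,0.48],5]
    - [[0,0,0],[0,0,0.56],5]
    - [[0,0,0],[0,0,0.64],5]

```text
clock: 40.22
tcp_pos: [0.605, -0.2834, 0.1352]
orientation: [-0.0, 0.679, 0.734, 0.0]
wrist_force: [1.7, 1.5, 2.4]
finger_gap: 0.0181
grip_force: 88.9
```

Emit:
step_arm:
  moves:
    - [[0,0,0],[0,0,0.06],5]
    - [[0,0,0],[0,0,0.12],5]
    - [[0,0,0],[0,0,0.18],5]
    - [[0,0,0],[0,0,0.24],5]
    - [[0,0,0],[0,0,0.3],5]
    - [[0,0,0],[0,0,0.36],5]
    - [[0,0,0],[0,0,0.42],5]
    - [[0,0,0],[0,0,0.48],5]

```text
clock: 40.88
tcp_pos: [0.6041, -0.2832, 0.1352]
orientation: [-0.001, 0.834, 0.552, -0.001]
wrist_force: [0.5, 2.1, 3.8]
finger_gap: 0.0182
grip_force: 89.1
```

Emit:
step_arm:
  moves:
    - [[0,0,0],[0,0,0.03],5]
    - [[0,0,0],[0,0,0.05],5]
    - [[0,0,0],[0,0,0.05],5]
    - [[0,0,0],[0,0,0.05],5]
    - [[0,0,0],[0,0,0.05],5]
    - [[0,0,0],[0,0,0.05],5]
    - [[0,0,0],[0,0,0.05],5]
    - [[0,0,0],[0,0,0.05],5]

```text
clock: 41.55
tcp_pos: [0.604, -0.2832, 0.1352]
orientation: [-0.001, 0.847, 0.532, -0.001]
wrist_force: [-1.3, 3.1, 5.1]
finger_gap: 0.018
grip_force: 89.3
```

Run:
```python
from h import *
s,r=pose();x=r.as_matrix()[:,0];print(s["tcp_pos"],np.arctan2(x[1],x[0])-1.68,s["wrist_force"],s["ft_torque"])
t=look("scene",.09)
crop("scene",225,140,385,260,5,"back.png",t)
```

```text
[ 0.60398908 -0.2832224   0.13518007] -0.5589722726740902 [-1.30549522  3.06573711  5.09690715] [0.50826329 0.06617786 0.18104036]
scene board -61.7 -67.4 220
scene board 45.1 -79.2 190
scene board -64.2 59.7 465
scene board 44.8 -27.0 185
scene board 44.7 21.1 188
scene board 43.8 72.1 148
```

View pics/back.png

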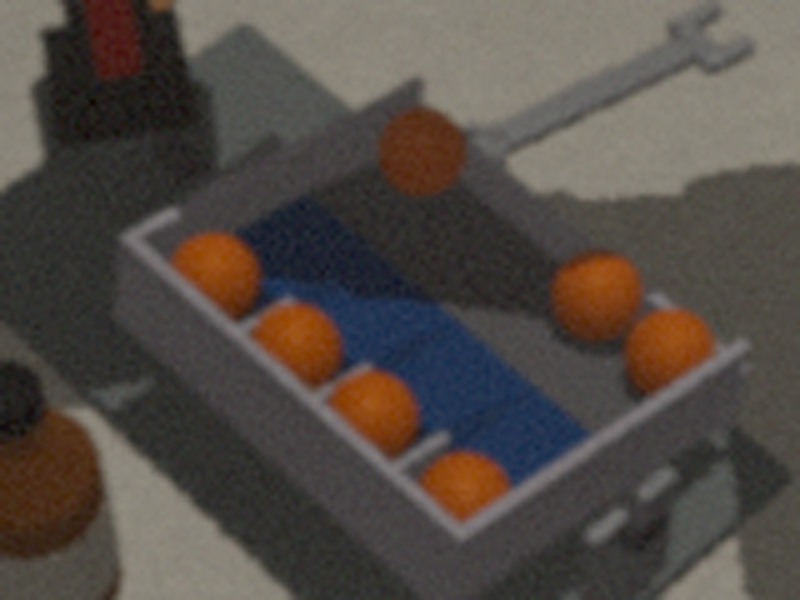

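Four pocketed and three back in the channel. A little more lean, then ease the handle in its play and pull it off.

Emit:
step_arm:
  moves:
    - [[0,0,0],[0,0,0.04],5]
    - [[0,0,0],[0,0,0.08],5]
    - [[0,0,0],[0,0,0.08],5]
    - [[0,0,0],[0,0,0.0],5]
    - [[0,0,0],[0,0,-0.05],5]
    - [[0,0,0],[0,0,-0.05],5]

```text
clock: 42.1
tcp_pos: [0.6043, -0.2844, 0.1351]
orientation: [-0.0, 0.833, 0.553, -0.001]
wrist_force: [0.4, -0.1, 3.9]
finger_gap: 0.0181
grip_force: 89.1
```

Emit:
step_arm:
  moves:
    - [[0,0,-8],[0,0,0],5]
    - [[0,0,-16],[0,0,0],5]
    - [[0,0,-24],[0,0,0],5]
    - [[0,0,-32],[0,0,0],5]
    - [[0,0,-40],[0,0,0],5]
    - [[0,0,-55],[0,0,0],5]
    - [[0,0,-75],[0,0,0],5]
    - [[0,0,-75],[0,0,0],5]

```text
clock: 42.77
tcp_pos: [0.606, -0.2844, 0.2143]
orientation: [0.002, 0.834, 0.552, 0.001]
wrist_force: [0.0, -0.4, -0.3]
finger_gap: 0.018
grip_force: 88.5
```

Run:
```python
from h import *
s,r=pose();print(s["tcp_pos"],s["wrist_force"],s["finger_gap"]);t=look("scene",.09)
go(.522,-.424,.21,1.16+.75)
```

```text
[ 0.60602287 -0.2844419   0.21431562] [ 0.04463515 -0.44282484 -0.34912533] 0.018002495579474927
scene board -60.1 -65.3 217
scene board 43.1 -80.1 174
scene board -62.6 61.2 457
scene board 42.7 -28.3 172
scene board 42.3 19.8 176
scene board 41.0 71.2 144
 [-161.3, -22.6, 2.4] [0.003, 0.002, -0.74]
```

Emit:
step_arm:
  moves:
    - [[-40,-5,0],[0,0,-0.12],5]
    - [[-80,-10,0],[0,0,-0.24],5]
    - [[-120,-15,0],[0,0,-0.36],5]
    - [[-155,-22,0],[0,0,-0.48],5]
    - [[-161,-22.5,0],[0,0,-0.6],5]
    - [[-161,-22.5,0],[0,0,-0.72],5]
    - [[-161,-22.5,0],[0,0,-0.74],5]
    - [[-161,-22.5,0],[0,0,-0.74],5]

```text
clock: 43.48
tcp_pos: [0.5205, -0.4227, 0.2084]
orientation: [-0.002, 0.579, 0.816, 0.0]
wrist_force: [0.3, 0.1, -2.8]
finger_gap: 0.018
grip_force: 88.4
```

Run:
```python
from h import *
s,r=pose();print(s["tcp_pos"],s["wrist_force"]);go(.522,-.424,.072,1.91)
t,sc=imaging.read_camera("top"),imaging.read_camera("scene")
a=cv2.resize(t[200:320,285:525,::-1],(800,400),interpolation=cv2.INTER_CUBIC)
b=cv2.resize(sc[70:220,200:400,::-1],(267,200),interpolation=cv2.INTER_CUBIC)
a[200:400,0:267]=b
cv2.imwrite("pics/park.png",a)
```

```text
[ 0.5204705  -0.42271875  0.20841499] [ 0.33025894  0.14253191 -2.8485302 ]
 [-2.2, 1.3, 136.4] [-0.002, -0.003, -0.003]
```

View pics/park.png

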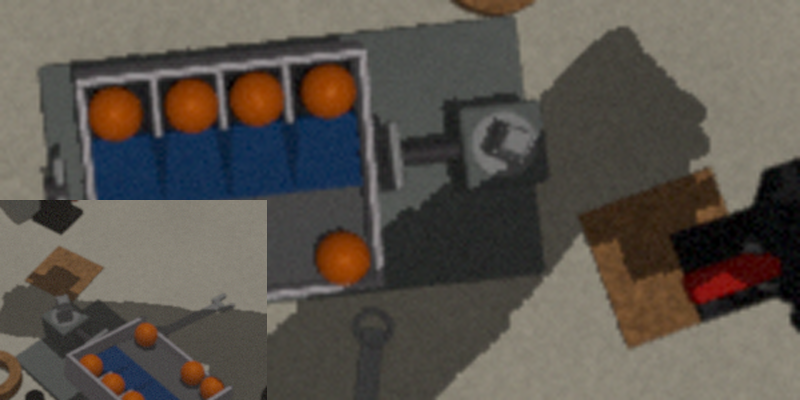

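The shaft is left turned, the four pocket balls are in place, and the held handle lines up with the mat. Lowering it.

Emit:
step_arm:
  moves:
    - [[-1.5,1,40],[0,0,0],5]
    - [[-1.5,1,80],[0,0,0],5]
    - [[-1.5,1,110],[0,0,0],5]
    - [[-1.5,1,125],[0,0,0],5]
    - [[-1.5,1,132],[0,0,0],5]
    - [[-1.5,1,136],[0,0,0],5]
    - [[-1.5,1,136],[0,0,0],5]
    - [[-1.5,1,136],[0,0,0],5]

```text
clock: 44.25
tcp_pos: [0.5231, -0.4244, 0.0751]
orientation: [0.0, 0.578, 0.816, -0.0]
wrist_force: [0.7, -0.4, -2.6]
finger_gap: 0.0179
grip_force: 88.4
```

Emit:
step_arm:
  moves:
    - [[0,0,2],[0,0,0],5]
    - [[0,0,4],[0,0,0],5]
    - [[0,0,6],[0,0,0],5]
    - [[0,0,7],[0,0,0],5]
    - [[0,0,7],[0,0,0],5]

```text
clock: 44.67
tcp_pos: [0.5226, -0.4246, 0.0691]
orientation: [0.0, 0.578, 0.816, -0.0]
wrist_force: [-3.0, 2.5, 6.2]
finger_gap: 0.0178
grip_force: 89.8
```

Touched down at the expected 0.069 m with 6 N upward. Releasing and retreating straight up.

Emit:
step_arm:
  moves:
    - [[0,0,0],[0,0,0],30]
    - [[0,0,0],[0,0,0],60]
    - [[0,0,0],[0,0,0],60]
    - [[0,0,-20],[0,0,0],60]
    - [[0,0,-50],[0,0,0],60]
    - [[0,0,-90],[0,0,0],60]
    - [[0,0,-130],[0,0,0],60]
    - [[0,0,-160],[0,0,0],60]

```text
clock: 45.33
tcp_pos: [0.5228, -0.4244, 0.23]
orientation: [0.0, 0.578, 0.816, -0.0]
wrist_force: [-0.1, 0.2, 1.7]
finger_gap: 0.0602
grip_force: 0.0
```

Emit:
step_arm:
  moves:
    - [[-40,-40,0],[0,0,0],60]
    - [[-60,-80,0],[0,0,0],60]
    - [[-60,-120,0],[0,0,0],60]
    - [[-60,-160,0],[0,0,0],60]
    - [[-60,-160,0],[0,0,0],60]
    - [[-60,-160,0],[0,0,0],60]
    - [[-60,-160,0],[0,0,0],60]

```text
clock: 45.92
tcp_pos: [0.3909, -0.5342, 0.2268]
orientation: [-0.001, 0.579, 0.816, 0.0]
wrist_force: [0.2, 0.4, 0.1]
finger_gap: 0.06
grip_force: 0.0
```

Run:
```python
from h import *
s,r=pose();print(s["tcp_pos"],s["wrist_force"])
t,sc=imaging.read_camera("top"),imaging.read_camera("scene")
for n,z in(("top",.085),("scene",.09)): look(n,z)
a=cv2.resize(t[140:320,225:525,::-1],(500,300),interpolation=cv2.INTER_CUBIC)
b=cv2.resize(sc[70:370,200:400,::-1],(300,450),interpolation=cv2.INTER_CUBIC)
o=np.zeros((450,800,3),np.uint8);o[:300,:500]=a;o[:,500:]=b
cv2.imwrite("pics/fin.png",o)
```

```text
[ 0.39088334 -0.53423404  0.22675512] [0.23965968 0.38099847 0.11328071]
top board 52.6 -77.3 218
top board 51.8 -24.7 212
top board 51.4 23.7 214
top board 51.3 78.8 215
top board -69.5 -74.7 205
top board -70.2 35.0 204
top board -70.7 78.5 204
scene board -61.0 -66.1 231
scene board 43.0 -80.5 176
scene board -63.0 60.9 457
scene board 42.6 -28.5 174
scene board 42.2 19.5 174
scene board 40.9 71.2 143
```

View pics/fin.png

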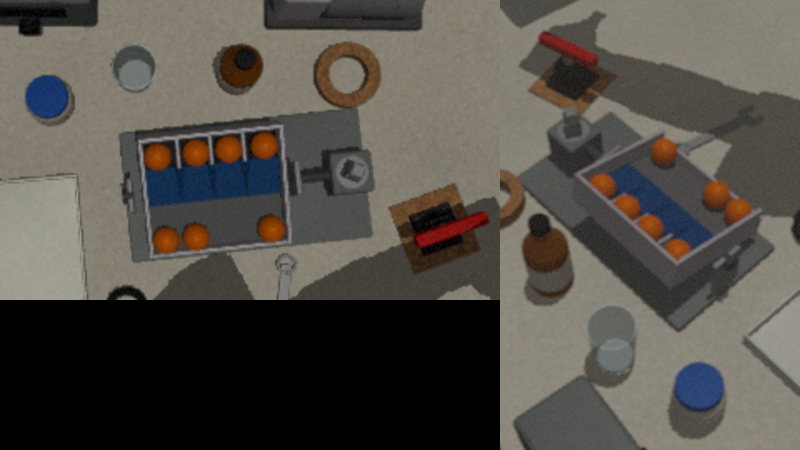

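The handle stands upright on the mat. Every pocket holds one ball, three are in the channel, the tray is empty and the glassware hasn't moved.

```bash
python3 -c "
from workcell import env
print(env.hand_in())"
```

```text
the job is handed in; nothing more can be done
None
```

The job is handed in at about 46 s: each of the four pockets holds one ball, the three extras are back in the channel, the board leans towards the channel, and the handle stands upright on its cork mat.

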